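# Unload the leaf plaques from the locking nest

### The job

Turn the nest's lock collar to its free mark, then take every leaf plaque out of its pocket, tipping each up by pressing its inner end down, and lay them all flat, carved face up and not on one another, in the long bay of the tray whose end bay holds the cuckoo. When the last one lies there and every rocking pocket floor is pressed level again, turn the collar back to its locked mark; leave the cuckoo and the pinecone weight in the trays standing where they are.

Things in the scene. Friction and masses are not known exactly. Their poses are not given: they have to be found in the camera images.
- nest: fixed beech block like a plus sign, 36 mm high, 250 mm from arm end to arm end, arms 56 mm wide; origin on the bench under its middle, where the lock collar turns. Arms 1, 2, 3, 4 point along its +x, +y, -x, -y; each has one pocket, open at the top, from 37 to 117 mm from the nest's axis, with a rocking floor
- collar (a joint): cast-iron lock collar on the nest's axis, rad, counter-clockwise from above positive: 0 = locked mark (brass nib at round brass pin; four lugs over the four pockets, 2 mm above the plaques, hold them in), 0.785 = free mark (nib at brass bar; lugs midway between the arms, pockets clear). Range -0.5 to 1.1; stays where left; turning takes about 0.15 N m
- collar_grip (a point): middle of the collar's wing grip, on the turning axis, 59 mm above the bench. Wing 46 mm long (this point's x; along the nest's x, arms 1 and 3, at joint value 0), 12 mm wide, from 48 to 70 mm above the bench, turning with the collar. Below it the collar's ring is 58 mm across; lugs 12 mm wide reach 88 mm from the axis, tops 46 mm above the bench
- tray_a: fixed plywood tray 340 (x) x 130 (y) x 22 mm high, walls and floor 5 mm; origin under its centre, on the bench. A 5 mm cross wall at x = +105 mm parts the long bay (inside x -165 to +102, y -60 to +60 mm) from the end bay (x +107 to +165 mm). Two are alike, one left, one right; in the end bay of one stands the cuckoo, in the other's a pinecone weight
- tray_b: fixed plywood tray 340 (x) x 130 (y) x 22 mm high, walls and floor 5 mm; origin under its centre, on the bench. A 5 mm cross wall at x = +105 mm parts the long bay (inside x -165 to +102, y -60 to +60 mm) from the end bay (x +107 to +165 mm). Two are alike, one left, one right; in the end bay of one stands the cuckoo, in the other's a pinecone weight
- cuckoo: small pale linden cuckoo bird on a round foot of 38 mm, 64 mm tall, loose; origin under its foot, beak towards its -x. It stands in the end bay of one tray; leave it there.
- pinecone: dull bronze-painted cast-iron pinecone weight, 42 mm across, 78 mm tall, loose, standing in the end bay of the other tray; leave it there. Origin under its foot.
- leaf_1: walnut plaque with a leaf carved in low relief on its top face, a flat block 72 (its x) x 36 (its y) x 12 mm thick, about 30 g; origin at the centre of its underside, z out of the carved face. At the start it lies carved face up in pocket 1 of the nest, its top flush with the nest's top. It may be absent.
- pocket_1 (a point): centre of pocket 1's mouth, 36 mm up, x outward. Pocket 80 x 40 mm, walls 8 mm; a plaque has 4 mm play at the ends, 2 mm at the sides: no room for fingers. With the collar at free, press the plaque's inner end (17 mm down at most) and its outer end rises 16 mm above the nest's top, tipped 0.48 rad, and stays so, to be gripped across its 36 mm width
- rocker_1 (a joint): rocking floor of pocket 1, rad: 0 level, 0.48 (its stop) = inner end (next to the collar) down, outer end up; it cannot tip the other way and stays where it is left (pressing 15 to 30 mm from the pivot takes about 1 to 3 N). Pivot across the pocket's middle, 77 mm from the nest's axis, 30 mm up (a lying plaque's mid-thickness); steel floor 62 x 34 x 4 mm, its top 6 mm below the pivot
- leaf_2: walnut plaque with a leaf carved in low relief on its top face, a flat block 72 (its x) x 36 (its y) x 12 mm thick, about 30 g; origin at the centre of its underside, z out of the carved face. At the start it lies carved face up in pocket 2 of the nest, its top flush with the nest's top. It may be absent.
- pocket_2 (a point): centre of pocket 2's mouth, 36 mm up, x outward. Pocket 80 x 40 mm, walls 8 mm; a plaque has 4 mm play at the ends, 2 mm at the sides: no room for fingers. With the collar at free, press the plaque's inner end (17 mm down at most) and its outer end rises 16 mm above the nest's top, tipped 0.48 rad, and stays so, to be gripped across its 36 mm width
- rocker_2 (a joint): rocking floor of pocket 2, rad: 0 level, 0.48 (its stop) = inner end (next to the collar) down, outer end up; it cannot tip the other way and stays where it is left (pressing 15 to 30 mm from the pivot takes about 1 to 3 N). Pivot across the pocket's middle, 77 mm from the nest's axis, 30 mm up (a lying plaque's mid-thickness); steel floor 62 x 34 x 4 mm, its top 6 mm below the pivot
- leaf_3: walnut plaque with a leaf carved in low relief on its top face, a flat block 72 (its x) x 36 (its y) x 12 mm thick, about 30 g; origin at the centre of its underside, z out of the carved face. At the start it lies carved face up in pocket 3 of the nest, its top flush with the nest's top. It may be absent.
- pocket_3 (a point): centre of pocket 3's mouth, 36 mm up, x outward. Pocket 80 x 40 mm, walls 8 mm; a plaque has 4 mm play at the ends, 2 mm at the sides: no room for fingers. With the collar at free, press the plaque's inner end (17 mm down at most) and its outer end rises 16 mm above the nest's top, tipped 0.48 rad, and stays so, to be gripped across its 36 mm width
- rocker_3 (a joint): rocking floor of pocket 3, rad: 0 level, 0.48 (its stop) = inner end (next to the collar) down, outer end up; it cannot tip the other way and stays where it is left (pressing 15 to 30 mm from the pivot takes about 1 to 3 N). Pivot across the pocket's middle, 77 mm from the nest's axis, 30 mm up (a lying plaque's mid-thickness); steel floor 62 x 34 x 4 mm, its top 6 mm below the pivot
- leaf_4: walnut plaque with a leaf carved in low relief on its top face, a flat block 72 (its x) x 36 (its y) x 12 mm thick, about 30 g; origin at the centre of its underside, z out of the carved face. At the start it lies carved face up in pocket 4 of the nest, its top flush with the nest's top. It may be absent.
- pocket_4 (a point): centre of pocket 4's mouth, 36 mm up, x outward. Pocket 80 x 40 mm, walls 8 mm; a plaque has 4 mm play at the ends, 2 mm at the sides: no room for fingers. With the collar at free, press the plaque's inner end (17 mm down at most) and its outer end rises 16 mm above the nest's top, tipped 0.48 rad, and stays so, to be gripped across its 36 mm width
- rocker_4 (a joint): rocking floor of pocket 4, rad: 0 level, 0.48 (its stop) = inner end (next to the collar) down, outer end up; it cannot tip the other way and stays where it is left (pressing 15 to 30 mm from the pivot takes about 1 to 3 N). Pivot across the pocket's middle, 77 mm from the nest's axis, 30 mm up (a lying plaque's mid-thickness); steel floor 62 x 34 x 4 mm, its top 6 mm below the pivot
Not all that is in view belongs to the job. What is shaped like the leaf_4 but blue is not meant.

How it is judged:
By the outcome, as a careful person would: the job done as asked, in the order asked, and still so for the second after the job is handed in, with the robot touching nothing.
Of leaf_1, leaf_2, leaf_3, leaf_4 only 3 to 4 are there at a start; the rules pass over those that are not, and their reading is None.
At some moment in a run one of leaf_1, leaf_2, leaf_3, leaf_4 may be knocked a few centimetres aside while the robot is not near it.
Once in a run the grip may slacken for a moment while it holds something.
It also fails if it takes over 208 s, if anything falls off the work surface, if the arm or the gripper's body presses on something with over 40 N, if the wrist force passes 120 N, or if a joint passes its speed limit or range.

### The arm

A 7-joint arm with a two-finger parallel gripper is mounted at the origin on the work surface. World frame = base frame: x ahead of the robot, y to its left, z up, the work surface at z = 0. Lengths are in mm, angles in rad, forces in N, time in s.
With the tool pointing down it reaches from about 400 to 875 mm from the base axis. Payload 6.5 kg.
Tool frame: the origin (TCP) lies between the finger pads; the fingertips stand bot.tcp_to_tips ahead of it and the grasp point (between the pads) lies 5 mm behind it (bot.tcp_to_tips is the distance from the TCP to the fingertips, in mm); z points along the fingers, y is the direction in which the jaws open and shut (so a half turn about z gives the same grasp; the last joint's range is limited). The gripper opens to 88 mm and grips with 3 to 60 N. Pads are 18 mm wide; open, the fingers measure 123 mm over their backs; the gripper's body (75 mm by 187 mm) begins 45 mm behind the grasp point.
Start: joints at [-0.066, 0.536, -0.004, 1.538, 0.003, 1.067, -0.071], TCP at [649.992, 0.001, 252.716] pointing down, gripper open.
Joint ranges: [-2.7, 2.7], [-0.37, 2.16], [-1.27, 1.26], [0.24, 2.4], [-1.31, 4.45], [0.19, 1.91], [-2.76, 2.76]. Speed limits (rad/s): [2.39, 2.39, 3.14, 3.14, 3.14, 3.14, 3.14].

### API

Orientations are given as a unit quaternion [x, y, z, w].
In Python, from cell import bot gives the robot as it stands. The module is installed in compiled form; this text tells all that it offers.
- The arm moves only by the tool arm_command, never from a script. Its argument "motion" is a list of rows, each an object with "xyz": the shift along the tool's x, y, z in mm, a list of three; "dr": the turn, a rotation vector about the tool's x, y, z in rad, a list of three. In form: [{"xyz": [tx, ty, tz], "dr": [wx, wy, wz]}, ...]. A call has 1 to 20 rows; each row is the pose to reach, as a shift and turn from the pose commanded when the call began, along the tool's axes at that moment; what a row does not reach only later rows make up. A row lasts 1/10 s, in which the tool goes at most 50 mm and 8.59 degrees, less where a joint would pass 70% of its speed; a pose out of reach is approached as far as the arm can. A call with a gripper value outside its range is refused whole. "jaw" is the opening in per cent of the stroke, from 0 (shut) to 100 (fully open), set as the call begins (left out, the last holds). The fingers move at their own pace and stop on an object; "grip_force" is the grip in N (left out, the last holds). Time passes only in rows, so rows that repeat a pose let the fingers close. It gives the time, the measured TCP pose, the force and the opening at its end, in the units of the state.
- bot.get_state(): the state, without advancing time (a new reading comes with each control period).
- bot.get_image(name): name is "scene" or "side" or "wrist"; returns the picture (480x640x3 uint8, blue, green, red); there is no depth.
- bot.get_calibration(name): a dict with "vfov" (degrees; the focal length in pixels is half the picture's height over the tangent of half this angle, whatever the lens; pixels are square), "cx", "cy" (the principal point, pixels), "view" (4x4, takes a point from world to camera coordinates); the wrist camera has in their place "hand_eye" (4x4, takes a point from camera to tool coordinates, whose origin is the TCP and whose axes are the flange's). Camera axes: x right, y up, looking along -z (the intrinsics and any distortion apply to the point x, -y, -z); pixel columns grow to the right and rows downward; lengths in mm; the calibration is good to about 2 mm. A picture is of the moment at which its call begins: read the wrist's pose just before it. get_calibration takes no time and is no camera call.
- bot.job_done(): hands the job in, once; it reports no verdict.
The state is a dict: "clock": time; "joint_pos": joint angles; "qd": joint speeds; "joint_torque": joint torques, N m; "tool_pos": TCP position; "tool_rot": TCP orientation; "ft_force": force on the tool from outside, world axes, zero at the start; "moment": the same for the moment, N m; "gripper_width": opening from 0.0 (shut) to 1.0 (fully open).
Only numpy, scipy, OpenCV 4.12 (cv2) and the standard library are available. Lean on these libraries where they do the work, as an engineer would, in place of code of your own. Each camera call takes 0.05 s, during which the arm holds its last target. There are 200 camera calls.

## Working session

There is one attempt and no reset: what is moved stays moved. The work goes in short steps, Python scripts to look and compute and a tool call to move; the robot and the scene stay as the last step left them, time stands still between calls to the robot, and variables do not carry over. Pictures are saved under pics/ and viewed, about 12 in all and at most 16, crops included, and the job is handed in when it is done.

Besides the shell and the picture viewer there is one more tool, called after "Emit:" as a command line: name --argument value ..., lists and objects as JSON in quotes. arm_command: Moves the arm, as the interface text tells. Its arguments: {"type":"object","properties":{"motion":{"type":"array"},"jaw":{"type":"number"},"grip_force":{"type":"number"}},"required":["motion"]}

```bash
mkdir -p pics; cat > h.py <<'E'
import numpy as np,cv2
from scipy.spatial.transform import Rotation as R
from cell import bot
def snap(n,f):
    s=bot.get_state(); im=bot.get_image(n).copy(); cv2.imwrite('pics/'+f+'.png',im); return s,im
def cam(n,s=None):
    c=bot.get_calibration(n); f=240/np.tan(np.radians(c['vfov'])/2)
    if 'view' in c: M=np.linalg.inv(np.array(c['view']))
    else:
        T=np.eye(4);T[:3,:3]=R.from_quat(s['tool_rot']).as_matrix();T[:3,3]=s['tool_pos'];M=T@np.array(c['hand_eye'])
    return M,f,c['cx'],c['cy'],c
def ray(C,uv):
    M,f,cx,cy,_=C; d=M[:3,:3]@np.array([(uv[0]-cx)/f,-(uv[1]-cy)/f,-1]); return M[:3,3],d/np.linalg.norm(d)
def onz(C,uv,z):
    o,d=ray(C,uv); return o+d*(z-o[2])/d[2]
def proj(C,P):
    M,f,cx,cy,_=C; p=np.linalg.inv(M)@np.append(P,1); return np.array([cx+f*p[0]/-p[2],cy-f*p[1]/-p[2]])
def tri(C1,u1,C2,u2):
    o1,d1=ray(C1,u1);o2,d2=ray(C2,u2); A=np.c_[d1,-d2]; t=np.linalg.lstsq(A,o2-o1,rcond=None)[0]
    a=o1+d1*t[0];b=o2+d2*t[1]; return (a+b)/2,np.linalg.norm(a-b)
E
python3 - <<'E'
from h import *
for n in ['scene','side','wrist']:
    s,im=snap(n,n+'0'); print(n,{k:(np.round(v,3).tolist() if not isinstance(v,str) else v) for k,v in bot.get_calibration(n).items()})
print(s['tool_rot'],s['ft_force'],bot.tcp_to_tips,s['clock'])
E
```

```text
scene {'vfov': 44.895, 'cx': 313.788, 'cy': 240.018, 'view': [[-0.413, 0.911, -0.01, 218.356], [-0.695, -0.308, 0.65, 312.499], [0.589, 0.275, 0.76, -1293.048], [0.0, 0.0, 0.0, 1.0]]}
side {'vfov': 57.117, 'cx': 318.886, 'cy': 231.029, 'view': [[0.871, -0.491, -0.013, -465.241], [0.335, 0.574, 0.747, -231.992], [-0.36, -0.655, 0.664, -603.244], [0.0, 0.0, 0.0, 1.0]]}
wrist {'vfov': 67.86, 'cx': 311.976, 'cy': 240.605, 'hand_eye': [[0.0, 0.952, 0.306, 78.752], [1.0, -0.0, 0.0, -0.706], [0.0, 0.306, -0.952, -132.28], [0.0, 0.0, 0.0, 1.0]]}
[ 7.07082210e-01  7.07130927e-01 -5.90729379e-04 -5.01656227e-04] [-0.51529489 -0.07788887  0.74049548] 14.0 0.1
```

View pics/scene0.png

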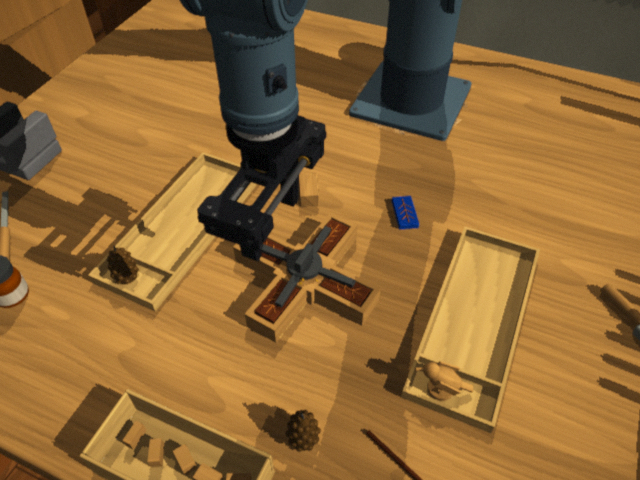

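View pics/wrist0.png

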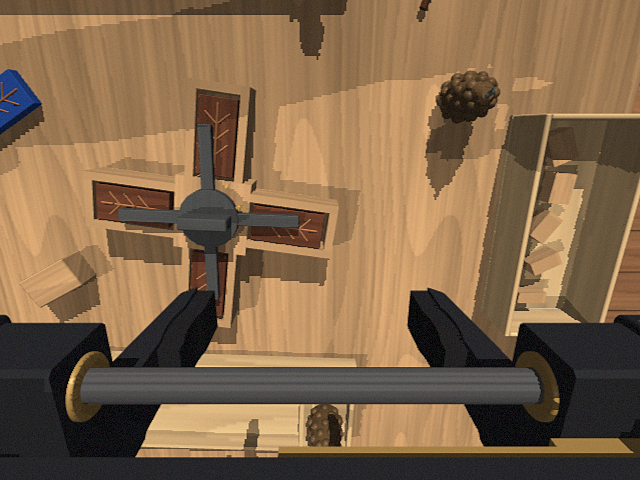

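View pics/side0.png

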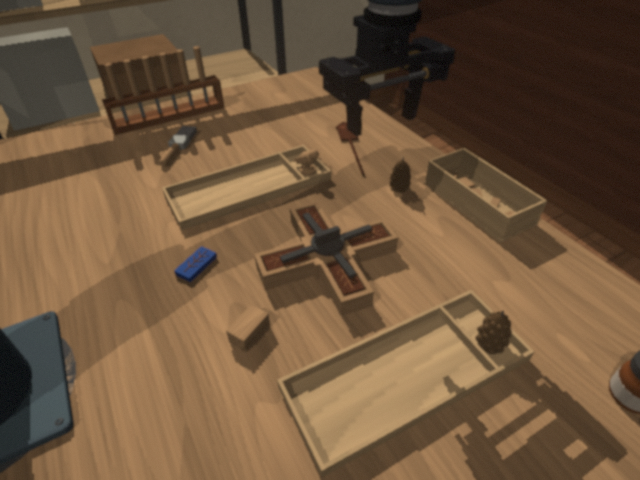

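Four plaques are in the nest. The cuckoo is in the tray at scene (470,330), on the +y side; the pinecone is in the other one. In the wrist view the collar is at about (207,218). Next I'll measure nest and tray.

```bash
cat > m.py <<'E'
from h import *
s=bot.get_state()
for n,roi in [('wrist',(60,60,360,340)),('scene',(230,200,400,345)),('side',(240,195,410,310))]:
    im=cv2.imread(f'pics/{n}0.png'); C=cam(n,s); hsv=cv2.cvtColor(im,cv2.COLOR_BGR2HSV)
    b,g,r=[im[...,i].astype(int) for i in range(3)]
    m=((r>1.6*g)&(r>40)&(r<170)).astype(np.uint8)*255
    k=np.zeros_like(m);k[roi[1]:roi[3],roi[0]:roi[2]]=1;m*=k
    m=cv2.morphologyEx(m,cv2.MORPH_CLOSE,np.ones((9,9)))
    m=cv2.morphologyEx(m,cv2.MORPH_OPEN,np.ones((3,3)))
    for c in cv2.findContours(m,cv2.RETR_EXTERNAL,cv2.CHAIN_APPROX_NONE)[0]:
        if cv2.contourArea(c)<150: continue
        W=np.array([onz(C,p[0],36)[:2] for p in c],np.float32)
        (x,y),wh,a=cv2.minAreaRect(W); print(n,round(cv2.contourArea(c)),np.round((x,y),1),np.round(wh,1),round(a,1))
print(np.round([tri(cam('scene'),u,cam('side'),v)[0] for u,v in [((305,262),(327,241))]],1),np.round(onz(cam('wrist',s),(207,218),70),1))
E
python3 m.py
python3 - <<'E'
import cv2,numpy as np
a=cv2.imread('pics/scene0.png')[200:345,230:400];b=cv2.imread('pics/scene0.png')[220:440,390:550];c=cv2.imread('pics/side0.png')[140:240,150:340]
o=np.zeros((600,800,3),np.uint8);o[:290,:340]=cv2.resize(a,None,fx=2,fy=2);o[:550,400:800]=cv2.resize(b,None,fx=2.5,fy=2.5);o[300:500,:380]=cv2.resize(c,None,fx=2,fy=2)
cv2.imwrite('pics/m.png',o)
E
```

```text
wrist 328 [550.3 -84.1] [71.2  8.7] 81.7
wrist 464 [528.3 -66.3] [42.6 14.9] 84.8
wrist 1654 [622.9 -17.6] [37.7 71.4] 81.7
wrist 1638 [470.3   4.4] [36.2 72.3] 83.8
wrist 2088 [558.2  69. ] [71.8 36.2] 81.9
scene 880 [627.2 -18.9] [37.7 77.6] 82.1
scene 662 [562.7  68.7] [74.6 43. ] 81.5
scene 284 [540.  -72.4] [45.1 36.9] 79.3
scene 519 [472.4   3.1] [38.  75.1] 80.8
side 345 [536.3 -83.7] [66.1 31.4] 82.1
side 184 [450.9   7.5] [30.4 30.9] 81.7
side 161 [622.1 -18.9] [26.7 69.6] 85.2
[[547.5  -6.5  47.1]] [553.4  -0.7  70. ]
```

View pics/m.png

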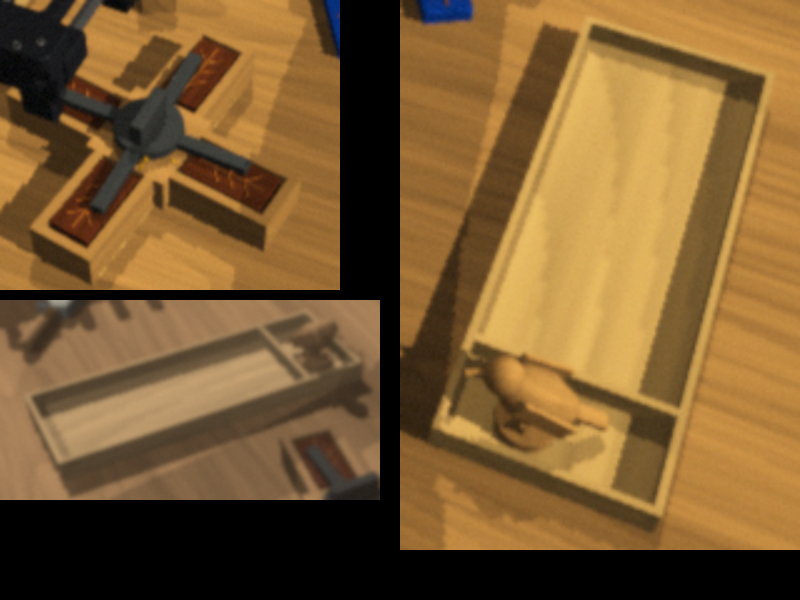

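```bash
python3 - <<'E'
from h import *
A=cam('scene');B=cam('side')
P=[]
for u,v in [((464.8,228.8),(181,222)),((538,250),(164,190)),((494,427),(303.5,148)),((402.8,395),(330,171))]:
    p,e=tri(A,u,B,v); P.append(onz(A,u,22)); print(np.round(p,1),round(e,1),np.round(P[-1],1),np.round(onz(B,v,22),1))
P=np.array(P); print(P.mean(0),np.linalg.norm(P-np.roll(P,-1,0),axis=1),np.arctan2(*(P[3]-P[0])[[1,0]]),np.arctan2(*(P[2]-P[1])[[1,0]]))
# wing angle from wrist image
im=cv2.imread('pics/wrist0.png')[175:260,165:245]; cv2.imwrite('pics/w.png',cv2.resize(im,None,fx=7,fy=7))
E
```

```text
[346.3 208.1  18.6] 0.6 [349.8 208.2  22. ] [345.6 204.2  22. ]
[344.3 332.9  17.7] 2.6 [346.8 333.2  22. ] [344.4 324.7  22. ]
[680.4 336.4  14.7] 2.2 [683.2 336.3  22. ] [675.4 324.2  22. ]
[684.8 211.3  17.8] 5.8 [689.4 209.6  22. ] [680.3 209.   22. ]
[517.28679449 271.8300841   22.        ] [125.02916373 336.40057781 126.8312771  339.55021285] 0.004293317088853757 0.009351372375679987
```

View pics/w.png

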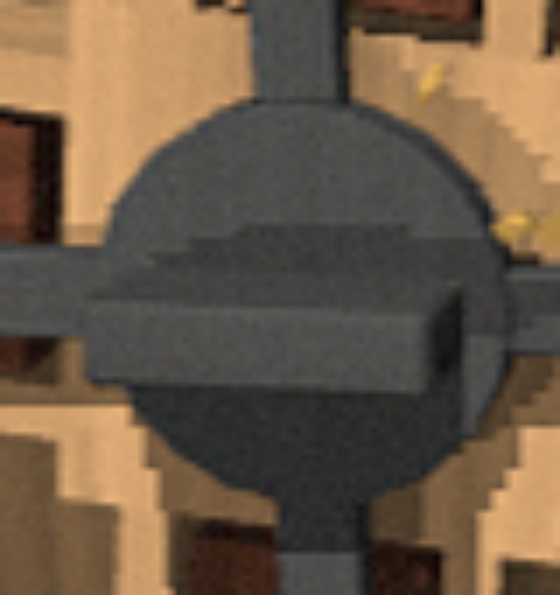

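```bash
cat >> h.py <<'E'
PSI=-0.144; N=np.array([547.,-7.])
import json,os
def down(yaw,tilt=0.,az=0.):
    # tool y at world angle yaw, z down; tilt: tool z leans towards azimuth az
    r=R.from_matrix(np.c_[[np.cos(yaw+np.pi/2),np.sin(yaw+np.pi/2),0],[np.cos(yaw),np.sin(yaw),0],[0,0,-1]])
    return R.from_rotvec(-tilt*np.array([-np.sin(az),np.cos(az),0]))*r
def rows(wps,start=None):
    """wps: (tip xyz world, Rotation); prints rel rows. start=(tcp,Rotation)"""
    if start is None:
        s=bot.get_state(); start=(np.array(s['tool_pos']),R.from_quat(s['tool_rot']))
    p0,r0=start
    for tip,r in wps:
        tcp=np.array(tip)-r.apply([0,0,bot.tcp_to_tips])
        print(json.dumps({"xyz":np.round(r0.inv().apply(tcp-p0),1).tolist(),"dr":np.round((r0.inv()*r).as_rotvec(),3).tolist()}))
def st():
    s=bot.get_state(); r=R.from_quat(s['tool_rot']); m=r.as_matrix()
    print('t',round(s['clock'],1),'tip',np.round(np.array(s['tool_pos'])+14*m[:,2],1),'yaw',round(np.arctan2(m[1,1],m[0,1]),3),'z',np.round(m[:,2],3),'F',np.round(s['ft_force'],1),'w',round(s['gripper_width']*88,1),'q',np.round(s['joint_pos'],2))
E
python3 - <<'E'
from h import *
s=bot.get_state();C=cam('wrist',s)
p=[onz(C,u,46)[:2] for u in [(118,215),(298,221),(204,125),(212,318)]]
a=p[1]-p[0];b=p[2]-p[3];print(np.round(p,1),np.arctan2(a[1],a[0]),np.arctan2(b[1],b[0])-np.pi/2)
d=down(PSI+np.pi/2-np.pi)
for z in (110,51): rows([([*N,z],d)])
st()
E
```

```text
[[ 459.6   -3.8]
 [ 634.9   -9.7]
 [ 551.1   79.7]
 [ 541.5 -117. ]] -0.033894448061470864 -0.0487626702585493
{"xyz": [-7.0, -102.4, 128.2], "dr": [-0.001, 0.001, 1.715]}
{"xyz": [-7.0, -102.3, 187.2], "dr": [-0.001, 0.001, 1.715]}
t 0.1 tip [649.6  -0.  238.1] yaw 0.0 z [-0.001 -0.    -1.   ] F [ 0.1  0.1 -0.2] w 87.9 q [-0.07  0.54 -0.    1.54  0.    1.07 -0.07]
```

Emit:
arm_command --motion '[{"xyz": [-7, -60, 60], "dr": [0, 0, 0.8]}, {"xyz": [-7, -102.4, 128], "dr": [0, 0, 1.61]}, {"xyz": [-7, -102.4, 128], "dr": [0, 0, 1.61]}, {"xyz": [-7, -102.4, 128], "dr": [0, 0, 1.61]}, {"xyz": [-7, -102.4, 128], "dr": [0, 0, 1.61]}, {"xyz": [-7, -102.4, 128], "dr": [0, 0, 1.61]}, {"xyz": [-7, -102.4, 128], "dr": [0, 0, 1.61]}, {"xyz": [-7, -102.4, 128], "dr": [0, 0, 1.61]}, {"xyz": [-7, -102.4, 128], "dr": [0, 0, 1.61]}, {"xyz": [-7, -102.4, 128], "dr": [0, 0, 1.61]}, {"xyz": [-7, -102.4, 128], "dr": [0, 0, 1.61]}, {"xyz": [-7, -102.4, 128], "dr": [0, 0, 1.61]}, {"xyz": [-7, -102.4, 128], "dr": [0, 0, 1.61]}, {"xyz": [-7, -102.4, 128], "dr": [0, 0, 1.61]}, {"xyz": [-7, -102.4, 128], "dr": [0, 0, 1.61]}]' --jaw 45 --grip_force 30

```text
clock: 1.65
tool_pos: [547.6, -7.0, 124.7]
tool_rot: [1.0, -0.019, -0.0, -0.0]
ft_force: [0.2, -0.3, 0.0]
gripper_width: 0.454
```

```bash
python3 - <<'E'
from h import *
st()
s,im=snap('wrist','w1')
cv2.imwrite('pics/w1.png',im)
rows([([*N,51],down(-1.611))])
E
```

```text
t 1.6 tip [547.6  -7.  110.7] yaw -1.609 z [-0.  0. -1.] F [ 0.2 -0.3  0. ] w 39.9 q [-0.36  0.57  0.38  1.92 -0.31  0.71 -1.4 ]
{"xyz": [-0.6, -0.1, 59.7], "dr": [-0.0, 0.0, 0.002]}
```

View pics/w1.png

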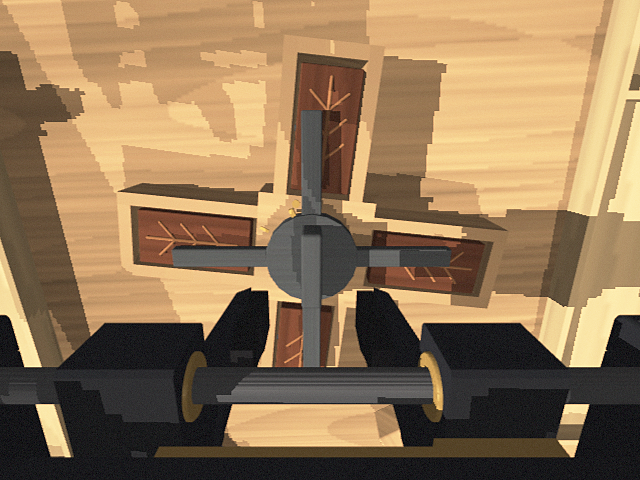

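Collar sits ~0.1 rad off the arms, wing centred between the fingers at pixel column 312. Descend and grip.

Emit:
arm_command --motion '[{"xyz": [-0.6, 0, 30], "dr": [0, 0, 0]}, {"xyz": [-0.6, 0, 50], "dr": [0, 0, 0]}, {"xyz": [-0.6, 0, 59], "dr": [0, 0, 0]}, {"xyz": [-0.6, 0, 59], "dr": [0, 0, 0]}, {"xyz": [-0.6, 0, 59], "dr": [0, 0, 0]}]'

```text
clock: 2.2
tool_pos: [547.5, -7.2, 66.3]
tool_rot: [1.0, -0.02, 0.0, 0.0]
ft_force: [-0.1, -0.9, 0.5]
gripper_width: 0.445
```

Emit:
arm_command --motion '[{"xyz": [0, 0, 0], "dr": [0, 0, 0]}, {"xyz": [0, 0, 0], "dr": [0, 0, 0]}, {"xyz": [0, 0, 0], "dr": [0, 0, 0]}, {"xyz": [0, 0, 0], "dr": [0, 0, 0]}, {"xyz": [0, 0, 0], "dr": [0, 0, 0]}, {"xyz": [0, 0, 0], "dr": [0, 0, 0]}, {"xyz": [0, 0, 0], "dr": [0, 0, 0]}]' --jaw 0 --grip_force 30

```text
clock: 2.9
tool_pos: [547.3, -6.6, 66.1]
tool_rot: [1.0, -0.019, 0.0, -0.0]
ft_force: [-0.5, 1.8, 5.6]
gripper_width: 0.133
```

Emit:
arm_command --motion '[{"xyz": [0, 0, 0], "dr": [0, 0, -0.1]}, {"xyz": [0, 0, 0], "dr": [0, 0, -0.2]}, {"xyz": [0, 0, 0], "dr": [0, 0, -0.3]}, {"xyz": [0, 0, 0], "dr": [0, 0, -0.4]}, {"xyz": [0, 0, 0], "dr": [0, 0, -0.5]}, {"xyz": [0, 0, 0], "dr": [0, 0, -0.6]}, {"xyz": [0, 0, 0], "dr": [0, 0, -0.68]}, {"xyz": [0, 0, 0], "dr": [0, 0, -0.68]}, {"xyz": [0, 0, 0], "dr": [0, 0, -0.68]}]'

```text
clock: 3.8
tool_pos: [547.4, -7.0, 66.1]
tool_rot: [0.949, 0.314, 0.0, 0.0]
ft_force: [-0.5, 1.1, 5.3]
gripper_width: 0.131
```

```bash
python3 -c "
from h import *
st()"
```

```text
t 3.8 tip [547.4  -7.   52.1] yaw -0.932 z [ 0.001  0.    -1.   ] F [-0.5  1.1  5.3] w 11.5 q [-0.18  0.64  0.15  1.93 -0.17  0.58 -0.86]
```

Emit:
arm_command --motion '[{"xyz": [0, 0, 0], "dr": [0, 0, 0]}, {"xyz": [0, 0, 0], "dr": [0, 0, 0]}, {"xyz": [0, 0, 0], "dr": [0, 0, 0]}]' --jaw 45

```text
clock: 4.1
tool_pos: [546.7, -7.2, 65.4]
tool_rot: [0.949, 0.315, -0.0, 0.0]
ft_force: [0.1, -0.1, -0.0]
gripper_width: 0.378
```

```bash
python3 - <<'E'
from h import *
st()
d=down(PSI); rows([([*N,100],down(-.93)),([547,-75,150],d)])
E
```

```text
t 4.1 tip [546.7  -7.2  51.4] yaw -0.931 z [-0.001 -0.    -1.   ] F [ 0.1 -0.1 -0. ] w 33.3 q [-0.18  0.65  0.15  1.93 -0.17  0.58 -0.86]
{"xyz": [0.3, -0.0, -48.6], "dr": [-0.0, 0.001, -0.001]}
{"xyz": [-40.3, 54.5, -98.5], "dr": [-0.0, 0.001, -0.787]}
```

Emit:
arm_command --motion '[{"xyz": [0, 0, -40], "dr": [0, 0, 0]}, {"xyz": [-20, 27, -80], "dr": [0, 0, -0.3]}, {"xyz": [-40.3, 54.5, -98.5], "dr": [0, 0, -0.787]}, {"xyz": [-40.3, 54.5, -98.5], "dr": [0, 0, -0.787]}, {"xyz": [-40.3, 54.5, -98.5], "dr": [0, 0, -0.787]}, {"xyz": [-40.3, 54.5, -98.5], "dr": [0, 0, -0.787]}, {"xyz": [-40.3, 54.5, -98.5], "dr": [0, 0, -0.787]}, {"xyz": [-40.3, 54.5, -98.5], "dr": [0, 0, -0.787]}, {"xyz": [-40.3, 54.5, -98.5], "dr": [0, 0, -0.787]}]' --jaw 100

```text
clock: 5.0
tool_pos: [547.1, -74.9, 164.1]
tool_rot: [0.756, 0.654, -0.0, -0.0]
ft_force: [0.5, -0.6, 0.4]
gripper_width: 1.003
```

```bash
python3 - <<'E'
from h import *
st()
s,im=snap('wrist','w2');C=cam('wrist',s)
b,g,r=[im[...,i].astype(int) for i in range(3)]
m=((r>1.6*g)&(r>35)&(r<170)).astype(np.uint8)*255
m=cv2.morphologyEx(m,cv2.MORPH_CLOSE,np.ones((9,9)));m=cv2.morphologyEx(m,cv2.MORPH_OPEN,np.ones((5,5)))
for c in cv2.findContours(m,cv2.RETR_EXTERNAL,cv2.CHAIN_APPROX_NONE)[0]:
    if cv2.contourArea(c)<1000: continue
    W=np.array([onz(C,p[0],36)[:2] for p in c],np.float32)
    (x,y),wh,a=cv2.minAreaRect(W); print(cv2.contourArea(c),np.round((x,y),1),np.round(wh,1),round(a,1),'r',round(np.hypot(x-547,y+7),1))
E
```

```text
t 5.0 tip [547.1 -74.9 150.1] yaw -0.145 z [-0. -0. -1.] F [ 0.5 -0.6  0.4] w 88.2 q [ 0.06  0.49 -0.01  1.87  0.01  0.78 -0.09]
4061.0 [536.4 -81.7] [72.9 35.8] 81.6 r 75.4
5242.5 [470.8   3.2] [35.5 73.5] 81.7 r 76.9
5181.5 [622.1 -18.1] [35.4 72.4] 81.7 r 75.9
4395.0 [555.9  55.8] [47.5 35.7] 81.7 r 63.4
```

View pics/w2.png

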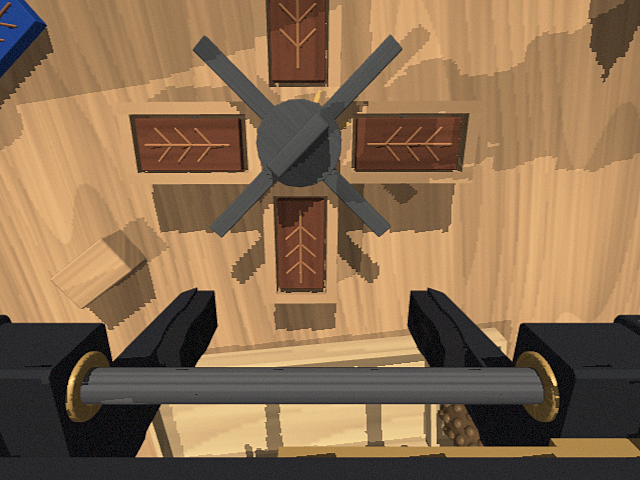

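```bash
sed -i 's/^PSI=.*/PSI=-0.145; N=np.array([546.7,-7.2])/' h.py; cat >> h.py <<'E'
AZ={'E':PSI,'N':PSI+np.pi/2,'W':PSI+np.pi,'S':PSI-np.pi/2}
YAW={'N':PSI,'S':PSI,'E':PSI-np.pi/2,'W':PSI-np.pi/2}
def at(k,r,z): return [N[0]+r*np.cos(AZ[k]),N[1]+r*np.sin(AZ[k]),z]
def press(k): 
    print('press');d=down(YAW[k]); rows([(at(k,50,z),d) for z in (75,45,27)])
def grip(k,start):
    print('grip');d=down(YAW[k],.48,AZ[k]);t=np.array(at(k,101.4,41.6));z=d.apply([0,0,1]); rows([(t-40*z,d),(t,d)],start)
def start(k,z): d=down(YAW[k]); return (np.array(at(k,50,z+14)),d)
E
python3 - <<'E'
from h import *
press('N'); grip('N',start('N',75))
E
```

```text
press
{"xyz": [116.9, -10.1, 75.0], "dr": [-0.0, 0.0, 0.001]}
{"xyz": [116.9, -10.1, 105.0], "dr": [-0.0, 0.0, 0.001]}
{"xyz": [116.9, -10.1, 123.0], "dr": [-0.0, 0.0, 0.001]}
grip
{"xyz": [26.5, -0.0, -0.5], "dr": [0.0, 0.48, -0.0]}
{"xyz": [44.9, -0.0, 35.0], "dr": [0.0, 0.48, -0.0]}
```

Emit:
arm_command --motion '[{"xyz": [40, -4, 10], "dr": [0, 0, 0]}, {"xyz": [80, -8, 20], "dr": [0, 0, 0]}, {"xyz": [116.9, -10.1, 40], "dr": [0, 0, 0]}, {"xyz": [116.9, -10.1, 60], "dr": [0, 0, 0]}, {"xyz": [116.9, -10.1, 75], "dr": [0, 0, 0]}, {"xyz": [116.9, -10.1, 90], "dr": [0, 0, 0]}, {"xyz": [116.9, -10.1, 105], "dr": [0, 0, 0]}, {"xyz": [116.9, -10.1, 109], "dr": [0, 0, 0]}, {"xyz": [116.9, -10.1, 109], "dr": [0, 0, 0]}]' --jaw 0

```text
clock: 5.95
tool_pos: [553.6, 41.6, 54.6]
tool_rot: [0.756, 0.654, -0.001, -0.0]
ft_force: [-0.1, 0.2, 0.8]
gripper_width: 0.209
```

Emit:
arm_command --motion '[{"xyz": [0, 0, 4], "dr": [0, 0, 0]}, {"xyz": [0, 0, 7], "dr": [0, 0, 0]}, {"xyz": [0, 0, 10], "dr": [0, 0, 0]}, {"xyz": [0, 0, 12], "dr": [0, 0, 0]}, {"xyz": [0, 0, 14.5], "dr": [0, 0, 0]}, {"xyz": [0, 0, 14.5], "dr": [0, 0, 0]}]'

```text
clock: 6.55
tool_pos: [554.4, 42.2, 41.1]
tool_rot: [0.756, 0.655, 0.0, 0.0]
ft_force: [-0.1, -1.4, 6.4]
gripper_width: 0.001
```

```bash
python3 -c "
from h import *
st()"
```

```text
t 6.5 tip [554.5  42.2  27.1] yaw -0.143 z [ 0.001 -0.    -1.   ] F [-0.1 -1.4  6.4] w 0.1 q [-0.14  0.69 -0.02  1.9   0.03  0.55 -0.32]
```

Emit:
arm_command --motion '[{"xyz": [0, 0, -25], "dr": [0, 0, 0]}, {"xyz": [0, 0, -50], "dr": [0, 0, 0]}, {"xyz": [12, 0, -55], "dr": [0, 0.2, 0]}, {"xyz": [26.5, 0, -48.5], "dr": [0, 0.48, 0]}, {"xyz": [26.5, 0, -48.5], "dr": [0, 0.48, 0]}, {"xyz": [26.5, 0, -48.5], "dr": [0, 0.48, 0]}, {"xyz": [26.5, 0, -48.5], "dr": [0, 0.48, 0]}, {"xyz": [35, 0, -32], "dr": [0, 0.48, 0]}, {"xyz": [40, 0, -22.5], "dr": [0, 0.48, 0]}, {"xyz": [44.9, 0, -13], "dr": [0, 0.48, 0]}, {"xyz": [44.9, 0, -13], "dr": [0, 0.48, 0]}, {"xyz": [44.9, 0, -13], "dr": [0, 0.48, 0]}]' --jaw 62

```text
clock: 7.75
tool_pos: [560.2, 87.5, 53.8]
tool_rot: [0.734, 0.637, 0.179, -0.156]
ft_force: [0.0, 0.3, -0.3]
gripper_width: 0.618
```

```bash
python3 - <<'E'
from h import *
st(); s,im=snap('wrist','g1'); s,i2=snap('scene','g1s')
o=np.zeros((480,800,3),np.uint8);o[:,:400]=im[:,100:500];o[:,400:]=cv2.resize(i2[160:340,240:390],(400,480));cv2.imwrite('pics/g1c.png',o)
E
```

```text
t 7.8 tip [561.2  93.9  41.4] yaw -0.142 z [ 0.065  0.457 -0.887] F [ 0.   0.3 -0.3] w 54.4 q [ 0.37  0.77 -0.46  1.91 -0.35  0.48  0.21]
```

View pics/g1c.png

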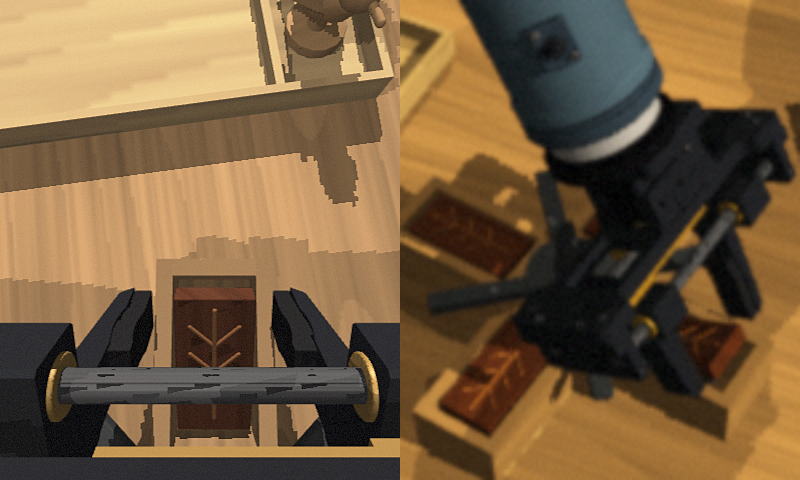

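Emit:
arm_command --motion '[{"xyz": [0, 0, 0], "dr": [0, 0, 0]}, {"xyz": [0, 0, 0], "dr": [0, 0, 0]}, {"xyz": [0, 0, 0], "dr": [0, 0, 0]}, {"xyz": [0, 0, 0], "dr": [0, 0, 0]}, {"xyz": [0, 0, 0], "dr": [0, 0, 0]}, {"xyz": [0, 0, 0], "dr": [0, 0, 0]}]' --jaw 0 --grip_force 30

```text
clock: 8.45
tool_pos: [560.5, 86.6, 53.8]
tool_rot: [0.734, 0.636, 0.18, -0.156]
ft_force: [-0.4, -0.7, 2.7]
gripper_width: 0.404
```

Emit:
arm_command --motion '[{"xyz": [7, 0, -13], "dr": [0, 0, 0]}, {"xyz": [16, 0, -31], "dr": [0, 0, 0]}, {"xyz": [32, 0, -62], "dr": [0, 0, 0]}, {"xyz": [32, 0, -62], "dr": [0, 0, 0]}, {"xyz": [32, 0, -62], "dr": [0, 0, 0]}]'

```text
clock: 8.95
tool_pos: [560.7, 86.6, 124.7]
tool_rot: [0.734, 0.636, 0.18, -0.155]
ft_force: [-0.2, -0.2, -0.5]
gripper_width: 0.407
```

```bash
cat >> h.py <<'E'
def place(x,y,yaw=0.005):
    d=down(yaw); print('place'); rows([([x,y,80],d),([x,y,40],d),([x,y,10],d)])
E
python3 - <<'E'
from h import *
st(); place(391,297)
E
```

```text
t 8.9 tip [561.7  93.  112.2] yaw -0.142 z [ 0.067  0.457 -0.887] F [-0.2 -0.2 -0.5] w 35.8 q [ 0.38  0.64 -0.46  1.91 -0.36  0.6   0.16]
place
{"xyz": [149.4, -197.9, 111.8], "dr": [0.037, -0.479, -0.144]}
{"xyz": [130.9, -198.0, 147.3], "dr": [0.037, -0.479, -0.144]}
{"xyz": [117.1, -198.1, 173.9], "dr": [0.037, -0.479, -0.144]}
```

Emit:
arm_command --motion '[{"xyz": [40, -50, 20], "dr": [0, -0.1, -0.03]}, {"xyz": [75, -100, 45], "dr": [0.02, -0.24, -0.07]}, {"xyz": [112, -150, 75], "dr": [0.03, -0.36, -0.11]}, {"xyz": [149, -194, 111], "dr": [0.037, -0.479, -0.144]}, {"xyz": [149, -194, 111], "dr": [0.037, -0.479, -0.144]}, {"xyz": [149, -194, 111], "dr": [0.037, -0.479, -0.144]}, {"xyz": [149, -194, 111], "dr": [0.037, -0.479, -0.144]}, {"xyz": [149, -194, 111], "dr": [0.037, -0.479, -0.144]}, {"xyz": [149, -194, 111], "dr": [0.037, -0.479, -0.144]}]'

```text
clock: 9.85
tool_pos: [393.1, 295.9, 93.0]
tool_rot: [0.705, 0.71, -0.002, -0.001]
ft_force: [0.7, -0.8, -0.3]
gripper_width: 0.401
```

```bash
python3 - <<'E'
from h import *
st(); place(395,297); snap('wrist','p1')
E
```

```text
t 9.8 tip [393.1 295.9  79. ] yaw 0.007 z [-0.003 -0.001 -1.   ] F [ 0.7 -0.8 -0.3] w 35.3 q [-0.68  0.53 -0.07  2.05  0.06  0.57 -0.78]
place
{"xyz": [1.1, 1.9, -1.0], "dr": [-0.003, 0.001, 0.002]}
{"xyz": [1.1, 2.0, 39.0], "dr": [-0.003, 0.001, 0.002]}
{"xyz": [1.1, 2.1, 69.0], "dr": [-0.003, 0.001, 0.002]}
```

View pics/p1.png

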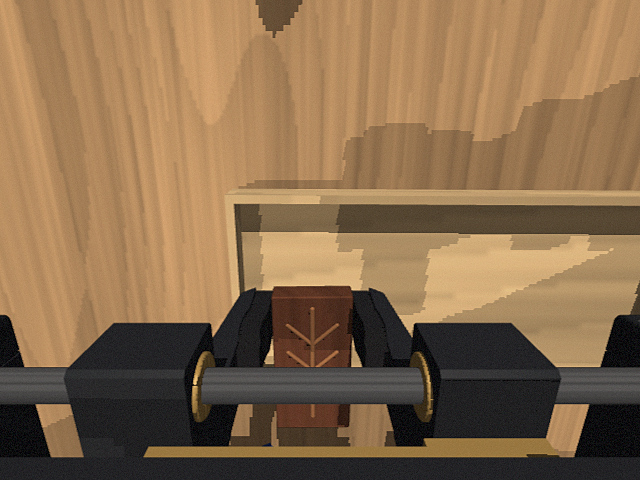

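Plaque held level over the bay; tray's inner top corner at about (236,196). Check against the tray estimate.

```bash
python3 - <<'E'
from h import *
C=cam('wrist',bot.get_state())
print(np.round([onz(C,u,22) for u in [(226,192),(237,204),(640,191),(640,204)]],1))
E
```

```text
[[343.8 337.2  22. ]
 [349.7 330.2  22. ]
 [580.8 338.9  22. ]
 [583.  331.3  22. ]]
```

Emit:
arm_command --motion '[{"xyz": [1, 2, 30], "dr": [0, 0, 0]}, {"xyz": [1, 2, 50], "dr": [0, 0, 0]}, {"xyz": [1, 2, 62], "dr": [0, 0, 0]}, {"xyz": [1, 2, 66], "dr": [0, 0, 0]}, {"xyz": [1, 2, 69], "dr": [0, 0, 0]}, {"xyz": [1, 2, 69], "dr": [0, 0, 0]}]'

```text
clock: 10.5
tool_pos: [396.7, 296.6, 25.1]
tool_rot: [0.706, 0.708, -0.0, -0.001]
ft_force: [0.2, -0.2, 0.6]
gripper_width: 0.401
```

Emit:
arm_command --motion '[{"xyz": [0, 0, 0], "dr": [0, 0, 0]}, {"xyz": [0, 0, 0], "dr": [0, 0, 0]}, {"xyz": [0, 0, 0], "dr": [0, 0, 0]}, {"xyz": [0, 0, -20], "dr": [0, 0, 0]}, {"xyz": [0, 0, -60], "dr": [0, 0, 0]}, {"xyz": [0, 0, -90], "dr": [0, 0, 0]}, {"xyz": [0, 0, -90], "dr": [0, 0, 0]}]' --jaw 50

```text
clock: 11.2
tool_pos: [398.6, 298.5, 118.5]
tool_rot: [0.706, 0.709, 0.003, -0.0]
ft_force: [-0.5, -0.9, 0.2]
gripper_width: 0.5
```

```bash
cat >> h.py <<'E'
def level(k):
    print('level');d=down(YAW[k]); rows([(at(k,104,z),d) for z in (100,42,24.3)])
E
python3 - <<'E'
from h import *
st(); level('N'); s=snap('wrist','p1b')
E
```

```text
t 11.2 tip [398.6 298.6 104.5] yaw 0.004 z [ 0.004  0.005 -1.   ] F [-0.5 -0.9  0.2] w 44.0 q [-0.68  0.48 -0.07  2.03  0.05  0.62 -0.78]
level
{"xyz": [-203.5, 162.3, 4.2], "dr": [0.004, -0.005, 0.149]}
{"xyz": [-203.8, 162.1, 62.2], "dr": [0.004, -0.005, 0.149]}
{"xyz": [-203.9, 162.0, 79.9], "dr": [0.004, -0.005, 0.149]}
```

Emit:
arm_command --motion '[{"xyz": [-50, 40, 2], "dr": [0, 0, 0.04]}, {"xyz": [-100, 80, 3], "dr": [0, 0, 0.08]}, {"xyz": [-150, 120, 4], "dr": [0, 0, 0.12]}, {"xyz": [-203.5, 162.3, 20], "dr": [0.004, -0.005, 0.149]}, {"xyz": [-203.5, 162.3, 34], "dr": [0.004, -0.005, 0.149]}, {"xyz": [-203.6, 162.2, 44], "dr": [0.004, -0.005, 0.149]}, {"xyz": [-203.6, 162.2, 44], "dr": [0.004, -0.005, 0.149]}, {"xyz": [-203.6, 162.2, 44], "dr": [0.004, -0.005, 0.149]}, {"xyz": [-203.6, 162.2, 44], "dr": [0.004, -0.005, 0.149]}]' --jaw 0

```text
clock: 12.15
tool_pos: [558.5, 95.9, 70.6]
tool_rot: [0.756, 0.655, -0.004, -0.001]
ft_force: [0.6, -0.2, -0.1]
gripper_width: -0.001
```

```bash
python3 - <<'E'
from h import *
st(); level('N'); print(at('N',104,60))
E
```

```text
t 12.2 tip [558.4  95.8  56.6] yaw -0.142 z [-0.007 -0.004 -1.   ] F [ 0.6 -0.2 -0.1] w -0.1 q [-0.24  0.66 -0.02  1.86  0.02  0.63 -0.41]
level
{"xyz": [0.1, 2.9, -43.4], "dr": [-0.006, 0.004, 0.003]}
{"xyz": [0.4, 3.3, 14.6], "dr": [-0.006, 0.004, 0.003]}
{"xyz": [0.4, 3.4, 32.3], "dr": [-0.006, 0.004, 0.003]}
[np.float64(561.7272126898948), np.float64(95.70861421072905), 60]
```

Emit:
arm_command --motion '[{"xyz": [0.3, 3.2, 12], "dr": [-0.006, 0.004, 0]}, {"xyz": [0.4, 3.3, 17], "dr": [-0.006, 0.004, 0]}, {"xyz": [0.4, 3.3, 22], "dr": [-0.006, 0.004, 0]}, {"xyz": [0.4, 3.3, 27], "dr": [-0.006, 0.004, 0]}, {"xyz": [0.4, 3.3, 31], "dr": [-0.006, 0.004, 0]}, {"xyz": [0.4, 3.3, 33], "dr": [-0.006, 0.004, 0]}, {"xyz": [0.4, 3.3, 33], "dr": [-0.006, 0.004, 0]}]'

```text
clock: 12.85
tool_pos: [562.5, 93.7, 38.3]
tool_rot: [0.756, 0.654, -0.0, 0.001]
ft_force: [-3.3, 0.4, 11.6]
gripper_width: 0.005
```

```bash
python3 - <<'E'
from h import *
st(); press('E'); grip('E',start('E',27))
E
```

```text
t 12.8 tip [562.5  93.7  24.3] yaw -0.145 z [-0.    -0.001 -1.   ] F [-3.3  0.4 11.6] w 0.4 q [-0.23  0.71 -0.02  1.86  0.02  0.56 -0.41]
press
{"xyz": [-102.2, 49.0, -50.6], "dr": [0.001, 0.001, 1.571]}
{"xyz": [-102.2, 49.0, -20.6], "dr": [0.001, 0.001, 1.571]}
{"xyz": [-102.1, 49.0, -2.6], "dr": [0.001, 0.001, 1.571]}
grip
{"xyz": [26.5, -0.0, -48.5], "dr": [-0.0, 0.48, 0.0]}
{"xyz": [44.9, -0.0, -13.0], "dr": [-0.0, 0.48, 0.0]}
```

Emit:
arm_command --motion '[{"xyz": [0, 0, -40], "dr": [0, 0, 0]}, {"xyz": [0, 0, -75], "dr": [0, 0, 0.1]}, {"xyz": [-50, 25, -75], "dr": [0, 0, 0.25]}, {"xyz": [-102, 49, -75], "dr": [0, 0, 1.571]}, {"xyz": [-102, 49, -75], "dr": [0, 0, 1.571]}, {"xyz": [-102, 49, -75], "dr": [0, 0, 1.571]}, {"xyz": [-102, 49, -75], "dr": [0, 0, 1.571]}, {"xyz": [-102, 49, -75], "dr": [0, 0, 1.571]}, {"xyz": [-102, 49, -75], "dr": [0, 0, 1.571]}, {"xyz": [-102, 49, -75], "dr": [0, 0, 1.571]}, {"xyz": [-102, 49, -75], "dr": [0, 0, 1.571]}, {"xyz": [-102, 49, -75], "dr": [0, 0, 1.571]}, {"xyz": [-102, 49, -60], "dr": [0, 0, 1.571]}, {"xyz": [-102, 49, -40], "dr": [0, 0, 1.571]}, {"xyz": [-102, 49, -25], "dr": [0, 0, 1.571]}, {"xyz": [-102, 49, -25], "dr": [0, 0, 1.571]}, {"xyz": [-102, 49, -25], "dr": [0, 0, 1.571]}, {"xyz": [-102, 49, -25], "dr": [0, 0, 1.571]}]'

```text
clock: 14.65
tool_pos: [596.9, -14.5, 63.2]
tool_rot: [0.997, -0.072, 0.001, 0.001]
ft_force: [0.9, 0.0, 0.4]
gripper_width: 0.007
```

```bash
python3 - <<'E'
from h import *
st(); press('E')
E
```

```text
t 14.7 tip [596.9 -14.6  49.2] yaw -1.715 z [ 0.002 -0.001 -1.   ] F [0.9 0.  0.4] w 0.6 q [-0.31  0.73  0.35  1.81 -0.38  0.67 -1.45]
press
{"xyz": [-0.7, 0.0, -25.8], "dr": [0.001, -0.002, 0.0]}
{"xyz": [-0.7, -0.0, 4.2], "dr": [0.001, -0.002, 0.0]}
{"xyz": [-0.7, -0.0, 22.2], "dr": [0.001, -0.002, 0.0]}
```

Emit:
arm_command --motion '[{"xyz": [-0.7, 0, 9], "dr": [0, 0, 0]}, {"xyz": [-0.7, 0, 13], "dr": [0, 0, 0]}, {"xyz": [-0.7, 0, 16], "dr": [0, 0, 0]}, {"xyz": [-0.7, 0, 19], "dr": [0, 0, 0]}, {"xyz": [-0.7, 0, 22.5], "dr": [0, 0, 0]}, {"xyz": [-0.7, 0, 22.5], "dr": [0, 0, 0]}, {"xyz": [-0.7, 0, 22.5], "dr": [0, 0, 0]}]'

```text
clock: 15.35
tool_pos: [595.4, -14.1, 40.5]
tool_rot: [0.997, -0.072, 0.0, 0.0]
ft_force: [-3.6, 0.4, 7.6]
gripper_width: 0.006
```

Emit:
arm_command --motion '[{"xyz": [0, 0, -25], "dr": [0, 0, 0]}, {"xyz": [0, 0, -50], "dr": [0, 0, 0]}, {"xyz": [12, 0, -55], "dr": [0, 0.2, 0]}, {"xyz": [26.5, 0, -48.5], "dr": [0, 0.48, 0]}, {"xyz": [26.5, 0, -48.5], "dr": [0, 0.48, 0]}, {"xyz": [26.5, 0, -48.5], "dr": [0, 0.48, 0]}, {"xyz": [26.5, 0, -48.5], "dr": [0, 0.48, 0]}, {"xyz": [26.5, 0, -48.5], "dr": [0, 0.48, 0]}, {"xyz": [35, 0, -32], "dr": [0, 0.48, 0]}, {"xyz": [40, 0, -22.5], "dr": [0, 0.48, 0]}, {"xyz": [44.9, 0, -13], "dr": [0, 0.48, 0]}, {"xyz": [44.9, 0, -13], "dr": [0, 0.48, 0]}, {"xyz": [44.9, 0, -13], "dr": [0, 0.48, 0]}]' --jaw 62

```text
clock: 16.65
tool_pos: [654.9, -19.5, 72.5]
tool_rot: [0.974, -0.072, 0.215, 0.02]
ft_force: [-0.4, 0.0, -0.6]
gripper_width: 0.621
```

```bash
python3 - <<'E'
from h import *
st(); print(at('E',101.4,41.6))
E
```

```text
t 16.6 tip [660.7 -20.5  59.8] yaw -1.72 z [ 0.415 -0.07  -0.907] F [-0.4  0.  -0.6] w 54.7 q [-0.47  0.72  0.49  2.   -1.31  0.19 -0.61]
[np.float64(647.0358988554609), np.float64(-21.851532372647377), 41.6]
```

```bash
python3 - <<'E'
from h import *
rows([(at('E',100,110),down(YAW['E']))])
E
```

```text
{"xyz": [13.6, 3.9, -50.4], "dr": [0.009, -0.434, -0.003]}
```

Emit:
arm_command --motion '[{"xyz": [0, 0, -25], "dr": [0, 0, 0]}, {"xyz": [5, 2, -45], "dr": [0, -0.15, 0]}, {"xyz": [13.6, 3.9, -50], "dr": [0.009, -0.434, 0]}, {"xyz": [13.6, 3.9, -50], "dr": [0.009, -0.434, 0]}, {"xyz": [13.6, 3.9, -50], "dr": [0.009, -0.434, 0]}, {"xyz": [13.6, 3.9, -50], "dr": [0.009, -0.434, 0]}, {"xyz": [13.6, 3.9, -50], "dr": [0.009, -0.434, 0]}]'

```text
clock: 17.35
tool_pos: [645.5, -21.4, 123.4]
tool_rot: [0.997, -0.073, 0.001, -0.0]
ft_force: [-0.4, -0.5, 0.5]
gripper_width: 0.619
```

```bash
cat >> h.py <<'E'
def gripE(start=None):
    k='E';d=down(YAW[k],.2,AZ[k]);t=np.array(at(k,104,42));z=d.apply([0,0,1]); rows([(t-40*z,d),(t,d)],start)
E
python3 - <<'E'
from h import *
st(); gripE()
E
```

```text
t 17.4 tip [645.5 -21.4 109.4] yaw -1.718 z [ 0.002  0.    -1.   ] F [-0.4 -0.5  0.5] w 54.5 q [-0.61  0.89  0.91  1.68 -0.82  1.   -1.12]
{"xyz": [-6.5, 0.2, 28.5], "dr": [-0.0, 0.198, -0.002]}
{"xyz": [1.3, 0.2, 67.7], "dr": [-0.0, 0.198, -0.002]}
```

Emit:
arm_command --motion '[{"xyz": [-6.5, 0.2, 28], "dr": [0, 0.198, 0]}, {"xyz": [-6.5, 0.2, 28], "dr": [0, 0.198, 0]}, {"xyz": [-6.5, 0.2, 28], "dr": [0, 0.198, 0]}, {"xyz": [-2.5, 0.2, 48], "dr": [0, 0.198, 0]}, {"xyz": [1.3, 0.2, 67.5], "dr": [0, 0.198, 0]}, {"xyz": [1.3, 0.2, 67.5], "dr": [0, 0.198, 0]}, {"xyz": [1.3, 0.2, 67.5], "dr": [0, 0.198, 0]}, {"xyz": [1.3, 0.2, 67.5], "dr": [0, 0.198, 0]}]'

```text
clock: 18.15
tool_pos: [647.7, -21.9, 57.6]
tool_rot: [0.992, -0.073, 0.099, 0.007]
ft_force: [-0.1, 0.8, 0.9]
gripper_width: 0.616
```

```bash
python3 - <<'E'
from h import *
st(); print(at('E',104,42)); snap('side','gE')
im=cv2.imread('pics/gE.png')[170:320,240:440];cv2.imwrite('pics/gEc.png',cv2.resize(im,None,fx=3,fy=3))
E
```

```text
t 18.1 tip [650.4 -22.3  43.9] yaw -1.718 z [ 0.196 -0.029 -0.98 ] F [-0.1  0.8  0.9] w 54.2 q [-0.6   0.88  0.78  1.85 -1.04  0.62 -0.93]
[np.float64(649.6086142107291), np.float64(-22.227212689894746), 42]
```

View pics/gEc.png

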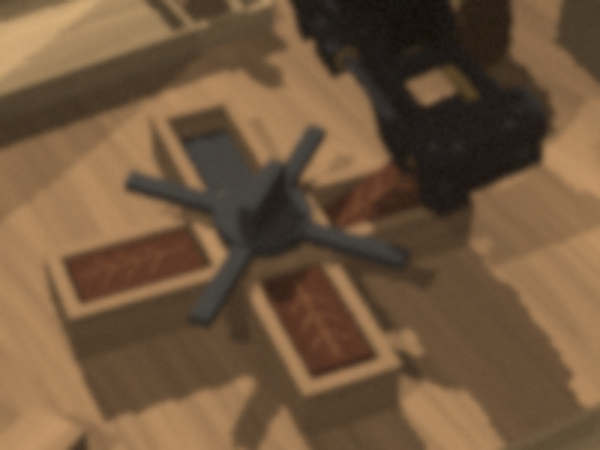

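Emit:
arm_command --motion '[{"xyz": [-1, 0, 1.8], "dr": [0, 0, 0]}, {"xyz": [-1, 0, 1.8], "dr": [0, 0, 0]}, {"xyz": [-1, 0, 1.8], "dr": [0, 0, 0]}]'

```text
clock: 18.5
tool_pos: [646.5, -21.4, 54.5]
tool_rot: [0.992, -0.073, 0.099, 0.007]
ft_force: [0.2, 0.8, 0.1]
gripper_width: 0.618
```

Emit:
arm_command --motion '[{"xyz": [0, 0, 0], "dr": [0, 0, 0]}, {"xyz": [0, 0, 0], "dr": [0, 0, 0]}, {"xyz": [0, 0, 0], "dr": [0, 0, 0]}, {"xyz": [0, 0, 0], "dr": [0, 0, 0]}, {"xyz": [0, 0, 0], "dr": [0, 0, 0]}, {"xyz": [0, 0, 0], "dr": [0, 0, 0]}]' --jaw 0

```text
clock: 19.1
tool_pos: [646.5, -21.5, 54.3]
tool_rot: [0.992, -0.073, 0.099, 0.007]
ft_force: [-0.4, 0.7, 0.5]
gripper_width: 0.402
```

Emit:
arm_command --motion '[{"xyz": [3, 0, -15], "dr": [0, 0, 0]}, {"xyz": [7, 0, -35], "dr": [0, 0, 0]}, {"xyz": [14, 0, -70], "dr": [0, 0, 0]}, {"xyz": [14, 0, -70], "dr": [0, 0, 0]}, {"xyz": [14, 0, -70], "dr": [0, 0, 0]}, {"xyz": [14, 0, -70], "dr": [0, 0, 0]}]'

```text
clock: 19.7
tool_pos: [645.8, -21.1, 125.2]
tool_rot: [0.992, -0.073, 0.098, 0.007]
ft_force: [0.4, -0.5, -0.1]
gripper_width: 0.4
```

```bash
python3 - <<'E'
from h import *
st()
# level plaque: tool leans .28 toward plaque inner (-toolx dir). yaw .005 => tool x=+y, inner=-y
d=down(.005,.28,-np.pi/2)
rows([([453,300,90],d),([453,300,40],d),([453,300,10],d)])
snap('wrist','hE')
E
```

```text
t 19.7 tip [648.5 -21.5 111.5] yaw -1.717 z [ 0.194 -0.028 -0.981] F [ 0.4 -0.5 -0.1] w 35.2 q [-0.67  0.8   0.89  1.84 -0.93  0.73 -1.01]
{"xyz": [-237.8, -293.4, -25.2], "dr": [-0.071, -0.354, -1.733]}
{"xyz": [-247.6, -293.4, 23.8], "dr": [-0.071, -0.354, -1.733]}
{"xyz": [-253.5, -293.4, 53.2], "dr": [-0.071, -0.354, -1.733]}
```

Emit:
arm_command --motion '[{"xyz": [-30, -30, -40], "dr": [0, -0.03, -0.14]}, {"xyz": [-60, -60, -50], "dr": [-0.01, -0.06, -0.29]}, {"xyz": [-80, -90, -50], "dr": [-0.02, -0.09, -0.43]}, {"xyz": [-100, -120, -50], "dr": [-0.02, -0.12, -0.58]}, {"xyz": [-120, -150, -50], "dr": [-0.03, -0.15, -0.72]}, {"xyz": [-140, -180, -50], "dr": [-0.035, -0.18, -0.87]}, {"xyz": [-160, -210, -50], "dr": [-0.04, -0.21, -1.01]}, {"xyz": [-180, -240, -50], "dr": [-0.05, -0.24, -1.16]}, {"xyz": [-200, -265, -40], "dr": [-0.055, -0.27, -1.3]}, {"xyz": [-220, -280, -30], "dr": [-0.06, -0.3, -1.45]}, {"xyz": [-237.8, -293.4, -25], "dr": [-0.065, -0.33, -1.6]}, {"xyz": [-237.8, -293.4, -25], "dr": [-0.071, -0.354, -1.733]}, {"xyz": [-237.8, -293.4, -25], "dr": [-0.071, -0.354, -1.733]}, {"xyz": [-237.8, -293.4, -25], "dr": [-0.071, -0.354, -1.733]}, {"xyz": [-237.8, -293.4, -25], "dr": [-0.071, -0.354, -1.733]}, {"xyz": [-237.8, -293.4, -25], "dr": [-0.071, -0.354, -1.733]}]'

```text
clock: 21.35
tool_pos: [454.2, 302.7, 103.6]
tool_rot: [0.7, 0.7, -0.099, 0.099]
ft_force: [0.5, -0.4, 0.0]
gripper_width: 0.403
```

```bash
python3 - <<'E'
from h import *
st()
d=down(.005,.28,-np.pi/2)
rows([([453,300,40],d),([453,300,8.5],d)])
snap('wrist','hE')
E
```

```text
t 21.4 tip [454.2 298.8  90.2] yaw 0.001 z [ 0.001 -0.277 -0.961] F [ 0.5 -0.4  0. ] w 35.4 q [-1.26  0.78  0.68  1.81 -0.31  0.89 -0.47]
{"xyz": [15.0, -1.2, 47.9], "dr": [0.001, 0.0, -0.004]}
{"xyz": [23.7, -1.2, 78.1], "dr": [0.001, 0.0, -0.004]}
```

View pics/hE.png

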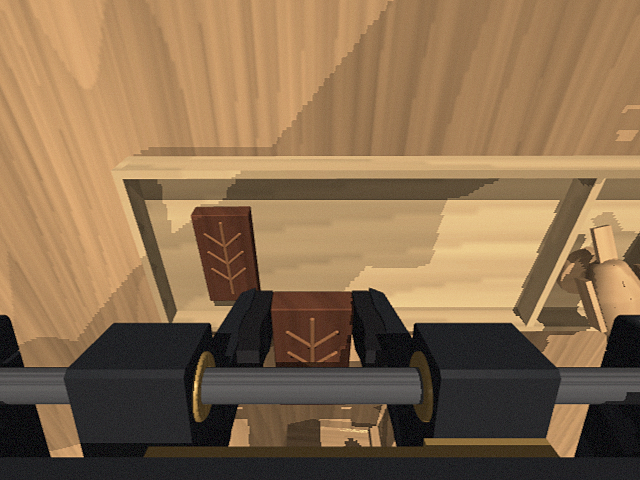

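First plaque lies at (225,255) in the bay, second held. Check the first one's position so the fingers clear it.

```bash
python3 - <<'E'
from h import *
C=cam('wrist',bot.get_state())
print(np.round([onz(C,u,17) for u in [(193,211),(250,208),(257,295),(210,302)]],1))
E
```

```text
[[380.5 308.2  17. ]
 [415.7 310.3  17. ]
 [413.9 239.2  17. ]
 [379.  232.3  17. ]]
```

Emit:
arm_command --motion '[{"xyz": [7, 4, 22], "dr": [0, 0, 0]}, {"xyz": [15, 4.5, 48], "dr": [0, 0, 0]}, {"xyz": [20, 4.5, 65], "dr": [0, 0, 0]}, {"xyz": [22, 4.5, 72], "dr": [0, 0, 0]}, {"xyz": [23, 4.5, 75], "dr": [0, 0, 0]}, {"xyz": [23.7, 4.5, 78], "dr": [0, 0, 0]}, {"xyz": [23.7, 4.5, 78], "dr": [0, 0, 0]}, {"xyz": [23.7, 4.5, 78], "dr": [0, 0, 0]}]'

```text
clock: 22.2
tool_pos: [458.5, 305.0, 22.5]
tool_rot: [0.699, 0.702, -0.098, 0.099]
ft_force: [0.6, -0.3, 0.4]
gripper_width: 0.401
```

```bash
python3 - <<'E'
from h import *
st()
E
```

```text
t 22.2 tip [458.6 301.2   9.1] yaw 0.004 z [ 0.002 -0.276 -0.961] F [ 0.6 -0.3  0.4] w 35.3 q [-1.2   0.9   0.6   1.8  -0.37  0.77 -0.45]
```

Emit:
arm_command --motion '[{"xyz": [0, 0, 0.8], "dr": [0, 0, 0]}, {"xyz": [0, 0, 0.8], "dr": [0, 0, 0]}, {"xyz": [0, 0, 0.8], "dr": [0, 0, 0]}, {"xyz": [0, 0, -20], "dr": [0, 0, 0]}, {"xyz": [0, 0, -60], "dr": [0, 0, 0]}, {"xyz": [0, 0, -100], "dr": [0, 0, 0]}, {"xyz": [0, 0, -100], "dr": [0, 0, 0]}, {"xyz": [0, 0, -100], "dr": [0, 0, 0]}, {"xyz": [0, 0, -100], "dr": [0, 0, 0]}]' --jaw 50

```text
clock: 23.1
tool_pos: [457.3, 331.7, 117.0]
tool_rot: [0.699, 0.702, -0.1, 0.099]
ft_force: [-0.2, -0.5, 0.1]
gripper_width: 0.501
```

```bash
python3 - <<'E'
from h import *
st(); level('E')
E
```

```text
t 23.1 tip [457.3 327.8 103.5] yaw 0.004 z [-0.001 -0.278 -0.961] F [-0.2 -0.5  0.1] w 44.1 q [-1.28  0.78  0.68  1.75 -0.31  0.96 -0.5 ]
level
{"xyz": [-339.9, 190.9, 101.2], "dr": [0.241, 0.21, 1.707]}
{"xyz": [-323.8, 191.0, 156.9], "dr": [0.241, 0.21, 1.707]}
{"xyz": [-318.9, 191.0, 173.9], "dr": [0.241, 0.21, 1.707]}
```

Emit:
arm_command --motion '[{"xyz": [-40, 24, 12], "dr": [0.02, 0.02, 0.14]}, {"xyz": [-80, 48, 24], "dr": [0.04, 0.04, 0.28]}, {"xyz": [-120, 72, 36], "dr": [0.06, 0.055, 0.43]}, {"xyz": [-160, 92, 48], "dr": [0.08, 0.07, 0.57]}, {"xyz": [-200, 112, 60], "dr": [0.1, 0.09, 0.71]}, {"xyz": [-235, 132, 70], "dr": [0.12, 0.105, 0.85]}, {"xyz": [-270, 152, 80], "dr": [0.14, 0.12, 1.0]}, {"xyz": [-305, 172, 90], "dr": [0.16, 0.14, 1.14]}, {"xyz": [-339.9, 190.9, 101], "dr": [0.18, 0.16, 1.28]}, {"xyz": [-339.9, 190.9, 101], "dr": [0.2, 0.175, 1.42]}, {"xyz": [-339.9, 190.9, 101], "dr": [0.22, 0.19, 1.56]}, {"xyz": [-339.9, 190.9, 101], "dr": [0.241, 0.21, 1.707]}, {"xyz": [-339.9, 190.9, 101], "dr": [0.241, 0.21, 1.707]}, {"xyz": [-332, 191, 129], "dr": [0.241, 0.21, 1.707]}, {"xyz": [-327, 191, 146], "dr": [0.241, 0.21, 1.707]}, {"xyz": [-327, 191, 146], "dr": [0.241, 0.21, 1.707]}, {"xyz": [-327, 191, 146], "dr": [0.241, 0.21, 1.707]}, {"xyz": [-327, 191, 146], "dr": [0.241, 0.21, 1.707]}]' --jaw 0

```text
clock: 24.9
tool_pos: [651.1, -21.7, 69.0]
tool_rot: [0.997, -0.072, 0.001, -0.001]
ft_force: [0.0, -0.4, -0.0]
gripper_width: 0.004
```

```bash
python3 - <<'E'
from h import *
st(); level('E')
E
```

```text
t 24.9 tip [651.2 -21.7  55. ] yaw -1.715 z [ 0.002  0.001 -1.   ] F [ 0.  -0.4 -0. ] w 0.4 q [-0.58  0.97  0.87  1.67 -0.89  0.94 -1.08]
level
{"xyz": [-1.3, 0.7, -45.0], "dr": [-0.001, -0.002, 0.001]}
{"xyz": [-1.5, 0.8, 13.0], "dr": [-0.001, -0.002, 0.001]}
{"xyz": [-1.5, 0.8, 30.7], "dr": [-0.001, -0.002, 0.001]}
```

Emit:
arm_command --motion '[{"xyz": [-1.5, 0.8, 10], "dr": [0, 0, 0]}, {"xyz": [-1.5, 0.8, 15], "dr": [0, 0, 0]}, {"xyz": [-1.5, 0.8, 20], "dr": [0, 0, 0]}, {"xyz": [-1.5, 0.8, 25], "dr": [0, 0, 0]}, {"xyz": [-1.5, 0.8, 29], "dr": [0, 0, 0]}, {"xyz": [-1.5, 0.8, 31], "dr": [0, 0, 0]}, {"xyz": [-1.5, 0.8, 31.5], "dr": [0, 0, 0]}, {"xyz": [-1.5, 0.8, 31.5], "dr": [0, 0, 0]}]'

```text
clock: 25.7
tool_pos: [649.0, -21.9, 38.3]
tool_rot: [0.997, -0.072, 0.0, -0.001]
ft_force: [-5.3, 3.2, 15.7]
gripper_width: 0.003
```

```bash
python3 - <<'E'
from h import *
st(); press('S')
E
```

```text
t 25.7 tip [649.  -21.9  24.3] yaw -1.715 z [ 0.001  0.003 -1.   ] F [-5.3  3.2 15.7] w 0.3 q [-0.56  1.01  0.83  1.68 -0.93  0.9  -1.05]
press
{"xyz": [-103.3, 50.0, -50.9], "dr": [-0.002, -0.003, -1.57]}
{"xyz": [-103.4, 50.1, -20.9], "dr": [-0.002, -0.003, -1.57]}
{"xyz": [-103.4, 50.2, -2.9], "dr": [-0.002, -0.003, -1.57]}
```

Level at 24.3 again. On to S.

Emit:
arm_command --motion '[{"xyz": [0, 0, -40], "dr": [0, 0, 0]}, {"xyz": [0, 0, -80], "dr": [0, 0, -0.1]}, {"xyz": [-50, 25, -80], "dr": [0, 0, -0.25]}, {"xyz": [-103, 50, -80], "dr": [0, 0, -1.57]}, {"xyz": [-103, 50, -80], "dr": [0, 0, -1.57]}, {"xyz": [-103, 50, -80], "dr": [0, 0, -1.57]}, {"xyz": [-103, 50, -80], "dr": [0, 0, -1.57]}, {"xyz": [-103, 50, -80], "dr": [0, 0, -1.57]}, {"xyz": [-103, 50, -80], "dr": [0, 0, -1.57]}, {"xyz": [-103, 50, -80], "dr": [0, 0, -1.57]}, {"xyz": [-103, 50, -80], "dr": [0, 0, -1.57]}, {"xyz": [-103, 50, -80], "dr": [0, 0, -1.57]}, {"xyz": [-103, 50, -80], "dr": [0, 0, -1.57]}, {"xyz": [-103, 50, -60], "dr": [0, 0, -1.57]}, {"xyz": [-103, 50, -40], "dr": [0, 0, -1.57]}, {"xyz": [-103, 50, -25], "dr": [0, 0, -1.57]}, {"xyz": [-103, 50, -25], "dr": [0, 0, -1.57]}, {"xyz": [-103, 50, -25], "dr": [0, 0, -1.57]}, {"xyz": [-103, 50, -25], "dr": [0, 0, -1.57]}]'

```text
clock: 27.6
tool_pos: [540.4, -56.8, 62.2]
tool_rot: [0.757, 0.654, 0.001, 0.0]
ft_force: [0.3, 0.4, -0.1]
gripper_width: 0.005
```

```bash
python3 - <<'E'
from h import *
st(); press('S'); grip('S',start('S',27))
E
```

```text
t 27.6 tip [540.5 -56.8  48.2] yaw -0.146 z [ 0.002  0.001 -1.   ] F [ 0.3  0.4 -0.1] w 0.5 q [-0.35  0.7   0.49  1.96 -0.56  0.62  0.37]
press
{"xyz": [0.0, -0.9, -26.8], "dr": [0.002, -0.002, -0.001]}
{"xyz": [-0.0, -1.0, 3.2], "dr": [0.002, -0.002, -0.001]}
{"xyz": [-0.0, -1.0, 21.2], "dr": [0.002, -0.002, -0.001]}
grip
{"xyz": [-26.5, 0.0, -48.5], "dr": [-0.0, -0.48, -0.0]}
{"xyz": [-44.9, 0.0, -13.0], "dr": [-0.0, -0.48, -0.0]}
```

Emit:
arm_command --motion '[{"xyz": [0, -1, 8], "dr": [0, 0, 0]}, {"xyz": [0, -1, 12], "dr": [0, 0, 0]}, {"xyz": [0, -1, 15], "dr": [0, 0, 0]}, {"xyz": [0, -1, 18], "dr": [0, 0, 0]}, {"xyz": [0, -1, 21.5], "dr": [0, 0, 0]}, {"xyz": [0, -1, 21.5], "dr": [0, 0, 0]}, {"xyz": [0, -1, 21.5], "dr": [0, 0, 0]}]'

```text
clock: 28.3
tool_pos: [539.2, -56.0, 41.0]
tool_rot: [0.757, 0.654, 0.002, -0.001]
ft_force: [-4.6, 4.0, 16.0]
gripper_width: 0.003
```

Emit:
arm_command --motion '[{"xyz": [0, 0, -25], "dr": [0, 0, 0]}, {"xyz": [0, 0, -50], "dr": [0, 0, 0]}, {"xyz": [-12, 0, -55], "dr": [0, -0.2, 0]}, {"xyz": [-26.5, 0, -48.5], "dr": [0, -0.48, 0]}, {"xyz": [-26.5, 0, -48.5], "dr": [0, -0.48, 0]}, {"xyz": [-26.5, 0, -48.5], "dr": [0, -0.48, 0]}, {"xyz": [-26.5, 0, -48.5], "dr": [0, -0.48, 0]}, {"xyz": [-26.5, 0, -48.5], "dr": [0, -0.48, 0]}, {"xyz": [-26.5, 0, -48.5], "dr": [0, -0.48, 0]}]' --jaw 62

```text
clock: 29.2
tool_pos: [534.6, -85.0, 89.2]
tool_rot: [0.737, 0.634, -0.178, 0.155]
ft_force: [-0.5, 0.0, 0.7]
gripper_width: 0.623
```

```bash
python3 - <<'E'
from h import *
st(); grip('S',None)
E
```

```text
t 29.2 tip [533.7 -91.3  76.8] yaw -0.15 z [-0.067 -0.453 -0.889] F [-0.5  0.   0.7] w 54.8 q [-0.79  0.88  0.85  1.93 -0.26  0.69 -0.05]
grip
{"xyz": [1.9, 0.7, -1.3], "dr": [-0.0, -0.004, -0.005]}
{"xyz": [1.7, 0.7, 38.7], "dr": [-0.0, -0.004, -0.005]}
```

Emit:
arm_command --motion '[{"xyz": [1.7, 0.7, 15], "dr": [0, 0, 0]}, {"xyz": [1.7, 0.7, 28], "dr": [0, 0, 0]}, {"xyz": [1.7, 0.7, 38.5], "dr": [0, 0, 0]}, {"xyz": [1.7, 0.7, 38.5], "dr": [0, 0, 0]}, {"xyz": [1.7, 0.7, 38.5], "dr": [0, 0, 0]}]'

```text
clock: 29.7
tool_pos: [533.0, -99.4, 53.2]
tool_rot: [0.735, 0.635, -0.179, 0.155]
ft_force: [-0.1, -0.3, 0.4]
gripper_width: 0.615
```

Emit:
arm_command --motion '[{"xyz": [0, 0, 0], "dr": [0, 0, 0]}, {"xyz": [0, 0, 0], "dr": [0, 0, 0]}, {"xyz": [0, 0, 0], "dr": [0, 0, 0]}, {"xyz": [0, 0, 0], "dr": [0, 0, 0]}, {"xyz": [0, 0, 0], "dr": [0, 0, 0]}, {"xyz": [0, 0, 0], "dr": [0, 0, 0]}]' --jaw 0

```text
clock: 30.3
tool_pos: [533.5, -98.7, 53.5]
tool_rot: [0.735, 0.635, -0.179, 0.155]
ft_force: [0.3, 1.0, 1.3]
gripper_width: 0.401
```

Emit:
arm_command --motion '[{"xyz": [-7, 0, -13], "dr": [0, 0, 0]}, {"xyz": [-16, 0, -31], "dr": [0, 0, 0]}, {"xyz": [-35, 0, -67], "dr": [0, 0, 0]}, {"xyz": [-35, 0, -67], "dr": [0, 0, 0]}, {"xyz": [-35, 0, -67], "dr": [0, 0, 0]}, {"xyz": [-35, 0, -67], "dr": [0, 0, 0]}]'

```text
clock: 30.9
tool_pos: [532.8, -98.8, 128.7]
tool_rot: [0.735, 0.635, -0.179, 0.155]
ft_force: [0.6, -0.5, -0.4]
gripper_width: 0.397
```

```bash
python3 - <<'E'
from h import *
st(); d=down(.005)
rows([([530,-70,120],d),([520,243,100],d)])
E
```

```text
t 30.9 tip [ 531.9 -105.2  116.2] yaw -0.145 z [-0.066 -0.455 -0.888] F [ 0.6 -0.5 -0.4] w 35.0 q [-0.8   0.82  0.91  1.93 -0.22  0.74 -0.03]
{"xyz": [22.5, -6.9, -17.7], "dr": [-0.036, 0.477, -0.147]}
{"xyz": [305.4, -62.1, -141.8], "dr": [-0.036, 0.477, -0.147]}
```

Emit:
arm_command --motion '[{"xyz": [10, -3, -10], "dr": [-0.01, 0.14, -0.04]}, {"xyz": [22, -7, -20], "dr": [-0.02, 0.28, -0.08]}, {"xyz": [45, -11, -30], "dr": [-0.03, 0.4, -0.12]}, {"xyz": [90, -20, -50], "dr": [-0.036, 0.477, -0.147]}, {"xyz": [130, -28, -67], "dr": [-0.036, 0.477, -0.147]}, {"xyz": [170, -36, -84], "dr": [-0.036, 0.477, -0.147]}, {"xyz": [210, -44, -101], "dr": [-0.036, 0.477, -0.147]}, {"xyz": [250, -52, -118], "dr": [-0.036, 0.477, -0.147]}, {"xyz": [280, -57, -131], "dr": [-0.036, 0.477, -0.147]}, {"xyz": [305.4, -62.1, -141.8], "dr": [-0.036, 0.477, -0.147]}, {"xyz": [305.4, -62.1, -141.8], "dr": [-0.036, 0.477, -0.147]}, {"xyz": [305.4, -62.1, -141.8], "dr": [-0.036, 0.477, -0.147]}, {"xyz": [305.4, -62.1, -141.8], "dr": [-0.036, 0.477, -0.147]}, {"xyz": [305.4, -62.1, -141.8], "dr": [-0.036, 0.477, -0.147]}]'

```text
clock: 32.3
tool_pos: [520.7, 241.0, 114.2]
tool_rot: [0.706, 0.708, -0.0, 0.001]
ft_force: [0.1, 1.0, -0.3]
gripper_width: 0.401
```

```bash
python3 - <<'E'
from h import *
st(); place(520,243); snap('wrist','p3')
E
```

```text
t 32.3 tip [520.7 241.  100.2] yaw 0.002 z [ 0.001 -0.001 -1.   ] F [ 0.1  1.  -0.3] w 35.3 q [-0.92  0.66  0.56  1.87 -0.49  0.75 -0.09]
place
{"xyz": [2.1, -0.7, 20.2], "dr": [0.001, 0.001, -0.003]}
{"xyz": [2.1, -0.8, 60.2], "dr": [0.001, 0.001, -0.003]}
{"xyz": [2.2, -0.8, 90.2], "dr": [0.001, 0.001, -0.003]}
```

View pics/p3.png

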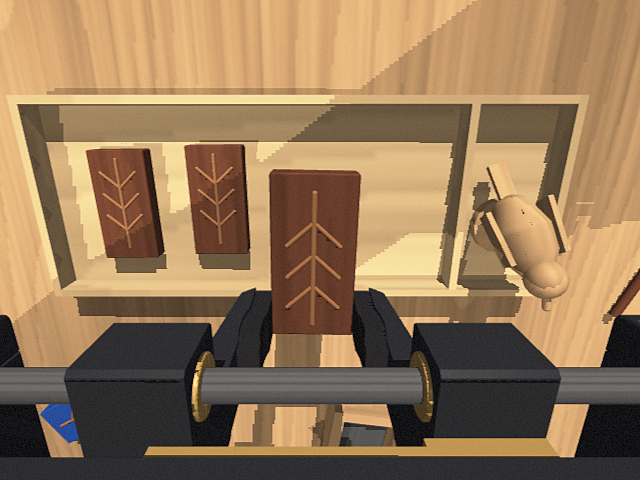

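```bash
python3 - <<'E'
from h import *
C=cam('wrist',bot.get_state())
print(np.round([onz(C,u,17) for u in [(185,146),(243,145),(249,250),(163,254)]],1),onz(C,(470,100),22),onz(C,(452,290),22))
E
```

```text
[[440.9 307.9  17. ]
 [477.  308.6  17. ]
 [477.2 239.4  17. ]
 [418.2 236.4  17. ]] [612.56455758 334.71764263  22.        ] [617.07428839 212.13794149  22.        ]
```

Emit:
arm_command --motion '[{"xyz": [2, -3.7, 30], "dr": [0, 0, 0]}, {"xyz": [2, -3.7, 60], "dr": [0, 0, 0]}, {"xyz": [2, -3.7, 60], "dr": [0, 0, 0]}, {"xyz": [2, -3.7, 60], "dr": [0, 0, 0]}]'

```text
clock: 32.75
tool_pos: [517.1, 243.8, 54.6]
tool_rot: [0.706, 0.708, -0.0, 0.001]
ft_force: [-0.5, 0.9, 0.8]
gripper_width: 0.404
```

```bash
python3 - <<'E'
from h import *
st(); place(517,243)
E
```

```text
t 32.8 tip [517.1 243.8  40.6] yaw 0.003 z [ 0.001 -0.001 -1.   ] F [-0.5  0.9  0.8] w 35.6 q [-0.88  0.75  0.49  1.88 -0.56  0.65 -0.04]
place
{"xyz": [-0.9, -0.1, -39.4], "dr": [0.001, 0.001, -0.002]}
{"xyz": [-0.8, -0.1, 0.6], "dr": [0.001, 0.001, -0.002]}
{"xyz": [-0.8, -0.2, 30.6], "dr": [0.001, 0.001, -0.002]}
```

Emit:
arm_command --motion '[{"xyz": [-0.5, 0, 15], "dr": [0, 0, 0]}, {"xyz": [-0.5, 0, 24], "dr": [0, 0, 0]}, {"xyz": [-0.5, 0, 28], "dr": [0, 0, 0]}, {"xyz": [-0.5, 0, 31], "dr": [0, 0, 0]}, {"xyz": [-0.5, 0, 31], "dr": [0, 0, 0]}, {"xyz": [-0.5, 0, 31], "dr": [0, 0, 0]}]'

```text
clock: 33.35
tool_pos: [516.7, 244.0, 24.3]
tool_rot: [0.706, 0.709, -0.0, 0.0]
ft_force: [-3.2, -1.4, 12.3]
gripper_width: 0.402
```

Emit:
arm_command --motion '[{"xyz": [0, 0, 0], "dr": [0, 0, 0]}, {"xyz": [0, 0, 0], "dr": [0, 0, 0]}, {"xyz": [0, 0, 0], "dr": [0, 0, 0]}, {"xyz": [0, 0, -20], "dr": [0, 0, 0]}, {"xyz": [0, 0, -60], "dr": [0, 0, 0]}, {"xyz": [0, 0, -100], "dr": [0, 0, 0]}, {"xyz": [0, 0, -100], "dr": [0, 0, 0]}, {"xyz": [0, 0, -100], "dr": [0, 0, 0]}, {"xyz": [0, 0, -100], "dr": [0, 0, 0]}]' --jaw 46

```text
clock: 34.25
tool_pos: [515.9, 244.1, 122.2]
tool_rot: [0.705, 0.709, -0.001, 0.0]
ft_force: [0.2, -0.2, -0.3]
gripper_width: 0.456
```

```bash
python3 - <<'E'
from h import *
st(); level('S')
E
```

```text
t 34.2 tip [515.9 244.1 108.2] yaw 0.005 z [-0.001 -0.001 -1.   ] F [ 0.2 -0.2 -0.3] w 40.1 q [-0.94  0.65  0.57  1.87 -0.48  0.77 -0.1 ]
level
{"xyz": [-354.3, 14.0, 8.6], "dr": [-0.0, 0.001, 0.15]}
{"xyz": [-354.2, 14.0, 66.6], "dr": [-0.0, 0.001, 0.15]}
{"xyz": [-354.2, 14.0, 84.3], "dr": [-0.0, 0.001, 0.15]}
```

Placed with contact (12 N). Now level S.

Emit:
arm_command --motion '[{"xyz": [-45, 2, 0], "dr": [0, 0, 0.02]}, {"xyz": [-90, 4, 0], "dr": [0, 0, 0.04]}, {"xyz": [-135, 6, 0], "dr": [0, 0, 0.06]}, {"xyz": [-180, 8, 0], "dr": [0, 0, 0.08]}, {"xyz": [-225, 10, 0], "dr": [0, 0, 0.1]}, {"xyz": [-270, 12, 0], "dr": [0, 0, 0.12]}, {"xyz": [-315, 13, 0], "dr": [0, 0, 0.14]}, {"xyz": [-354, 14, 5], "dr": [0, 0, 0.15]}, {"xyz": [-354, 14, 20], "dr": [0, 0, 0.15]}, {"xyz": [-354, 14, 40], "dr": [0, 0, 0.15]}, {"xyz": [-354, 14, 52], "dr": [0, 0, 0.15]}, {"xyz": [-354, 14, 52], "dr": [0, 0, 0.15]}, {"xyz": [-354, 14, 52], "dr": [0, 0, 0.15]}, {"xyz": [-354, 14, 52], "dr": [0, 0, 0.15]}]' --jaw 0

```text
clock: 35.65
tool_pos: [532.9, -109.5, 72.0]
tool_rot: [0.756, 0.654, 0.0, 0.001]
ft_force: [-0.3, -0.1, -1.0]
gripper_width: 0.005
```

```bash
python3 - <<'E'
from h import *
st(); level('S')
E
```

```text
t 35.6 tip [ 533.  -109.5   58. ] yaw -0.145 z [ 0.002 -0.001 -1.   ] F [-0.3 -0.1 -1. ] w 0.4 q [-0.28  0.69  0.53  1.95 -0.57  0.64  0.47]
level
{"xyz": [-0.8, -1.1, -42.0], "dr": [0.002, 0.001, 0.0]}
{"xyz": [-0.8, -1.2, 16.0], "dr": [0.002, 0.001, 0.0]}
{"xyz": [-0.8, -1.2, 33.7], "dr": [0.002, 0.001, 0.0]}
```

Emit:
arm_command --motion '[{"xyz": [-0.8, -1.2, 12], "dr": [0, 0, 0]}, {"xyz": [-0.8, -1.2, 17], "dr": [0, 0, 0]}, {"xyz": [-0.8, -1.2, 22], "dr": [0, 0, 0]}, {"xyz": [-0.8, -1.2, 27], "dr": [0, 0, 0]}, {"xyz": [-0.8, -1.2, 31], "dr": [0, 0, 0]}, {"xyz": [-0.8, -1.2, 34], "dr": [0, 0, 0]}, {"xyz": [-0.8, -1.2, 34.4], "dr": [0, 0, 0]}, {"xyz": [-0.8, -1.2, 34.4], "dr": [0, 0, 0]}]'

```text
clock: 36.45
tool_pos: [531.2, -110.2, 38.1]
tool_rot: [0.757, 0.654, 0.001, 0.0]
ft_force: [-3.7, 1.1, 15.8]
gripper_width: 0.004
```

```bash
python3 - <<'E'
from h import *
st(); press('W'); grip('W',start('W',27))
E
```

```text
t 36.5 tip [ 531.2 -110.2   24.1] yaw -0.145 z [ 0.001  0.001 -1.   ] F [-3.7  1.1 15.8] w 0.4 q [-0.24  0.75  0.48  1.96 -0.61  0.58  0.51]
press
{"xyz": [104.1, -49.6, -50.8], "dr": [-0.0, -0.001, 1.57]}
{"xyz": [104.1, -49.6, -20.8], "dr": [-0.0, -0.001, 1.57]}
{"xyz": [104.1, -49.6, -2.8], "dr": [-0.0, -0.001, 1.57]}
grip
{"xyz": [-26.5, -0.0, -48.5], "dr": [0.0, -0.48, 0.0]}
{"xyz": [-44.9, -0.0, -13.0], "dr": [0.0, -0.48, 0.0]}
```

Emit:
arm_command --motion '[{"xyz": [0, 0, -40], "dr": [0, 0, 0]}, {"xyz": [0, 0, -80], "dr": [0, 0, 0.1]}, {"xyz": [50, -25, -80], "dr": [0, 0, 0.25]}, {"xyz": [104, -49.6, -80], "dr": [0, 0, 1.57]}, {"xyz": [104, -49.6, -80], "dr": [0, 0, 1.57]}, {"xyz": [104, -49.6, -80], "dr": [0, 0, 1.57]}, {"xyz": [104, -49.6, -80], "dr": [0, 0, 1.57]}, {"xyz": [104, -49.6, -80], "dr": [0, 0, 1.57]}, {"xyz": [104, -49.6, -80], "dr": [0, 0, 1.57]}, {"xyz": [104, -49.6, -80], "dr": [0, 0, 1.57]}, {"xyz": [104, -49.6, -80], "dr": [0, 0, 1.57]}, {"xyz": [104, -49.6, -80], "dr": [0, 0, 1.57]}, {"xyz": [104, -49.6, -80], "dr": [0, 0, 1.57]}, {"xyz": [104, -49.6, -60], "dr": [0, 0, 1.57]}, {"xyz": [104, -49.6, -40], "dr": [0, 0, 1.57]}, {"xyz": [104, -49.6, -25], "dr": [0, 0, 1.57]}, {"xyz": [104, -49.6, -25], "dr": [0, 0, 1.57]}, {"xyz": [104, -49.6, -25], "dr": [0, 0, 1.57]}, {"xyz": [104, -49.6, -25], "dr": [0, 0, 1.57]}]'

```text
clock: 38.35
tool_pos: [497.8, -0.4, 62.8]
tool_rot: [0.997, -0.072, 0.001, 0.0]
ft_force: [-0.5, 0.2, -0.4]
gripper_width: 0.004
```

```bash
python3 - <<'E'
from h import *
st(); press('W')
E
```

```text
t 38.4 tip [ 4.978e+02 -4.000e-01  4.880e+01] yaw -1.714 z [ 0.002 -0.001 -1.   ] F [-0.5  0.2 -0.4] w 0.4 q [-0.74  0.81  0.88  2.09 -0.98  0.73 -0.92]
press
{"xyz": [-0.5, -0.3, -26.2], "dr": [0.0, -0.002, 0.001]}
{"xyz": [-0.6, -0.3, 3.8], "dr": [0.0, -0.002, 0.001]}
{"xyz": [-0.6, -0.3, 21.8], "dr": [0.0, -0.002, 0.001]}
```

Emit:
arm_command --motion '[{"xyz": [-0.6, -0.3, 9], "dr": [0, 0, 0]}, {"xyz": [-0.6, -0.3, 13], "dr": [0, 0, 0]}, {"xyz": [-0.6, -0.3, 16], "dr": [0, 0, 0]}, {"xyz": [-0.6, -0.3, 19], "dr": [0, 0, 0]}, {"xyz": [-0.6, -0.3, 22], "dr": [0, 0, 0]}, {"xyz": [-0.6, -0.3, 22], "dr": [0, 0, 0]}, {"xyz": [-0.6, -0.3, 22], "dr": [0, 0, 0]}]'

```text
clock: 39.05
tool_pos: [498.0, -0.0, 41.2]
tool_rot: [0.997, -0.072, 0.002, -0.0]
ft_force: [0.1, 1.4, 16.2]
gripper_width: 0.009
```

Emit:
arm_command --motion '[{"xyz": [0, 0, -25], "dr": [0, 0, 0]}, {"xyz": [0, 0, -50], "dr": [0, 0, 0]}, {"xyz": [-12, 0, -55], "dr": [0, -0.2, 0]}, {"xyz": [-26.5, 0, -48.5], "dr": [0, -0.48, 0]}, {"xyz": [-26.5, 0, -48.5], "dr": [0, -0.48, 0]}, {"xyz": [-26.5, 0, -48.5], "dr": [0, -0.48, 0]}, {"xyz": [-26.5, 0, -48.5], "dr": [0, -0.48, 0]}, {"xyz": [-26.5, 0, -48.5], "dr": [0, -0.48, 0]}, {"xyz": [-26.5, 0, -48.5], "dr": [0, -0.48, 0]}]' --jaw 62

```text
clock: 39.95
tool_pos: [469.8, 4.1, 88.7]
tool_rot: [0.969, -0.07, -0.236, -0.017]
ft_force: [-0.8, -0.4, -0.5]
gripper_width: 0.617
```

```bash
python3 - <<'E'
from h import *
st(); grip('W',None)
E
```

```text
t 40.0 tip [463.4   5.   76.2] yaw -1.716 z [-0.456  0.066 -0.888] F [-0.8 -0.4 -0.5] w 54.3 q [-0.63  0.97  0.89  1.78 -0.71  1.32 -1.12]
grip
{"xyz": [0.8, 0.1, -1.3], "dr": [0.0, -0.002, -0.0]}
{"xyz": [0.7, 0.1, 38.7], "dr": [0.0, -0.002, -0.0]}
```

Emit:
arm_command --motion '[{"xyz": [0.7, 0, 15], "dr": [0, 0, 0]}, {"xyz": [0.7, 0, 28], "dr": [0, 0, 0]}, {"xyz": [0.7, 0, 38.5], "dr": [0, 0, 0]}, {"xyz": [0.7, 0, 38.5], "dr": [0, 0, 0]}, {"xyz": [0.7, 0, 38.5], "dr": [0, 0, 0]}]'

```text
clock: 40.45
tool_pos: [453.1, 6.4, 53.8]
tool_rot: [0.969, -0.07, -0.237, -0.017]
ft_force: [-0.0, 0.3, -0.5]
gripper_width: 0.619
```

Emit:
arm_command --motion '[{"xyz": [0, 0, 0], "dr": [0, 0, 0]}, {"xyz": [0, 0, 0], "dr": [0, 0, 0]}, {"xyz": [0, 0, 0], "dr": [0, 0, 0]}, {"xyz": [0, 0, 0], "dr": [0, 0, 0]}, {"xyz": [0, 0, 0], "dr": [0, 0, 0]}, {"xyz": [0, 0, 0], "dr": [0, 0, 0]}]' --jaw 0

```text
clock: 41.05
tool_pos: [453.8, 6.3, 54.1]
tool_rot: [0.969, -0.07, -0.236, -0.017]
ft_force: [1.1, -0.8, 1.6]
gripper_width: 0.402
```

Emit:
arm_command --motion '[{"xyz": [-7, 0, -13], "dr": [0, 0, 0]}, {"xyz": [-16, 0, -31], "dr": [0, 0, 0]}, {"xyz": [-35, 0, -67], "dr": [0, 0, 0]}, {"xyz": [-35, 0, -67], "dr": [0, 0, 0]}, {"xyz": [-35, 0, -67], "dr": [0, 0, 0]}, {"xyz": [-35, 0, -67], "dr": [0, 0, 0]}]'

```text
clock: 41.65
tool_pos: [453.0, 6.7, 129.6]
tool_rot: [0.969, -0.07, -0.237, -0.017]
ft_force: [0.8, -0.2, -0.1]
gripper_width: 0.403
```

```bash
python3 - <<'E'
from h import *
st(); rows([([549,270,110],down(.005-np.pi/2))])
E
```

```text
t 41.6 tip [446.6   7.7 117.2] yaw -1.715 z [-0.456  0.066 -0.887] F [ 0.8 -0.2 -0.1] w 35.4 q [-0.68  0.9   0.94  1.82 -0.66  1.35 -1.13]
{"xyz": [53.3, -274.3, -21.4], "dr": [-0.036, 0.478, -0.147]}
```

Emit:
arm_command --motion '[{"xyz": [8, -35, -12], "dr": [0, 0.1, -0.02]}, {"xyz": [15, -70, -15], "dr": [-0.01, 0.2, -0.04]}, {"xyz": [22, -110, -18], "dr": [-0.02, 0.3, -0.07]}, {"xyz": [30, -150, -20], "dr": [-0.03, 0.4, -0.1]}, {"xyz": [38, -190, -21], "dr": [-0.036, 0.478, -0.13]}, {"xyz": [46, -235, -21], "dr": [-0.036, 0.478, -0.147]}, {"xyz": [53.3, -274.3, -21.4], "dr": [-0.036, 0.478, -0.147]}, {"xyz": [53.3, -274.3, -21.4], "dr": [-0.036, 0.478, -0.147]}, {"xyz": [53.3, -274.3, -21.4], "dr": [-0.036, 0.478, -0.147]}, {"xyz": [53.3, -274.3, -21.4], "dr": [-0.036, 0.478, -0.147]}, {"xyz": [53.3, -274.3, -21.4], "dr": [-0.036, 0.478, -0.147]}, {"xyz": [53.3, -274.3, -21.4], "dr": [-0.036, 0.478, -0.147]}]'

```text
clock: 42.85
tool_pos: [549.3, 268.5, 124.0]
tool_rot: [1.0, 0.002, -0.0, 0.0]
ft_force: [0.0, 0.4, -1.0]
gripper_width: 0.404
```

```bash
python3 - <<'E'
from h import *
st(); place(549,270,.005-np.pi/2); snap('wrist','p4')
E
```

```text
t 42.9 tip [549.3 268.4 110. ] yaw -1.567 z [-0.    -0.001 -1.   ] F [ 0.   0.4 -1. ] w 35.6 q [-1.15  0.87  0.96  1.77 -0.85  0.98 -1.41]
place
{"xyz": [-0.3, -1.6, 30.0], "dr": [0.001, 0.0, -0.002]}
{"xyz": [-0.3, -1.6, 70.0], "dr": [0.001, 0.0, -0.002]}
{"xyz": [-0.3, -1.6, 100.0], "dr": [0.001, 0.0, -0.002]}
```

View pics/p4.png

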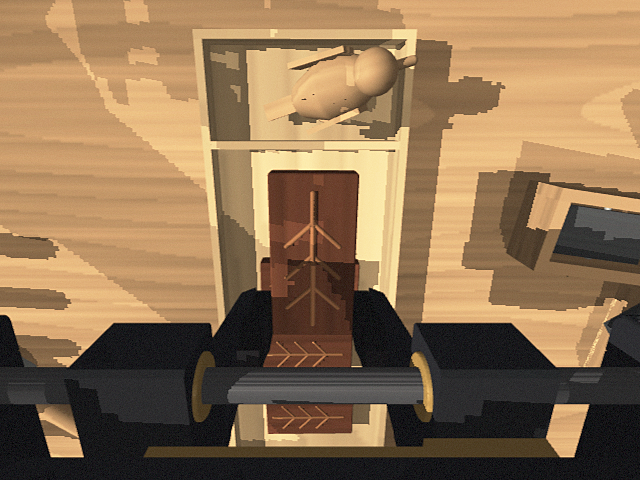

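```bash
python3 - <<'E'
from h import *
C=cam('wrist',bot.get_state())
print(np.round([onz(C,(357,259),17),onz(C,(264,260),17),onz(C,(310,150),22),onz(C,(312,171),117),onz(C,(312,336),117),onz(C,(312,336),105)],1))
E
```

```text
[[537.4 235.8  17. ]
 [536.4 302.4  17. ]
 [613.5 269.6  22. ]
 [611.6 268.3 117. ]
 [538.4 268.  117. ]
 [530.6 268.  105. ]]
```

Emit:
arm_command --motion '[{"xyz": [0.2, -1.6, 30], "dr": [0, 0, 0]}, {"xyz": [0.2, -1.6, 60], "dr": [0, 0, 0]}, {"xyz": [0.2, -1.6, 78], "dr": [0, 0, 0]}, {"xyz": [0.2, -1.6, 78], "dr": [0, 0, 0]}, {"xyz": [0.2, -1.6, 78], "dr": [0, 0, 0]}, {"xyz": [0.2, -1.6, 78], "dr": [0, 0, 0]}]'

```text
clock: 43.5
tool_pos: [550.6, 271.3, 47.3]
tool_rot: [1.0, 0.003, 0.001, -0.0]
ft_force: [-0.4, 0.0, -0.7]
gripper_width: 0.404
```

```bash
python3 - <<'E'
from h import *
st(); s,im=snap('wrist','p5'); cv2.imwrite('pics/p5c.png',cv2.resize(im[80:380,210:450],None,fx=2,fy=2))
E
```

```text
t 43.5 tip [550.7 271.3  33.3] yaw -1.566 z [ 0.002  0.    -1.   ] F [-0.4  0.  -0.7] w 35.5 q [-1.1   0.96  0.86  1.78 -0.95  0.87 -1.35]
```

View pics/p5c.png

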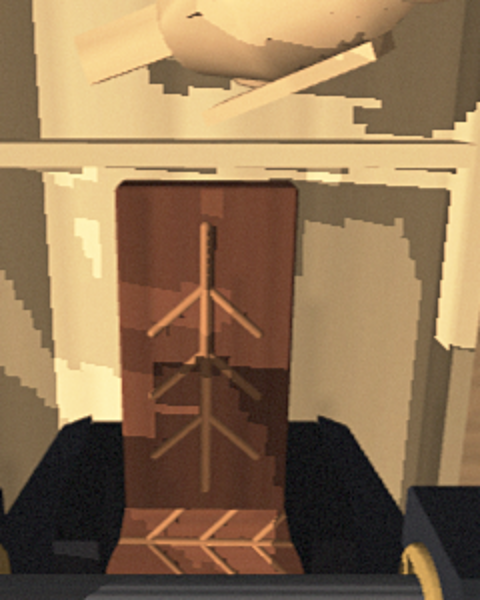

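```bash
python3 - <<'E'
from h import *
C=cam('wrist',bot.get_state())
print(np.round([onz(C,(310,164),22),onz(C,(312,171.5),40),onz(C,(312,334),40)],1))
E
```

```text
[[613.6 271.9  22. ]
 [612.6 271.   40. ]
 [540.5 270.6  40. ]]
```

Emit:
arm_command --motion '[{"xyz": [-1.3, -1, 5], "dr": [0, 0, 0]}, {"xyz": [-1.3, -1, 8], "dr": [0, 0, 0]}, {"xyz": [-1.3, -1, 11], "dr": [0, 0, 0]}, {"xyz": [-1.3, -1, 14], "dr": [0, 0, 0]}, {"xyz": [-1.3, -1, 17], "dr": [0, 0, 0]}, {"xyz": [-1.3, -1, 19], "dr": [0, 0, 0]}, {"xyz": [-1.3, -1, 21], "dr": [0, 0, 0]}, {"xyz": [-1.3, -1, 22.5], "dr": [0, 0, 0]}, {"xyz": [-1.3, -1, 22.5], "dr": [0, 0, 0]}, {"xyz": [-1.3, -1, 22.5], "dr": [0, 0, 0]}]'

```text
clock: 44.55
tool_pos: [548.3, 272.1, 24.3]
tool_rot: [1.0, 0.003, -0.0, -0.0]
ft_force: [-4.0, -0.8, 9.3]
gripper_width: 0.401
```

```bash
python3 - <<'E'
from h import *
st()
E
```

```text
t 44.5 tip [548.3 272.1  10.3] yaw -1.566 z [-0.  0. -1.] F [-4.  -0.8  9.3] w 35.3 q [-1.09  0.99  0.83  1.78 -0.98  0.84 -1.33]
```

Emit:
arm_command --motion '[{"xyz": [0, 0, 0], "dr": [0, 0, 0]}, {"xyz": [0, 0, 0], "dr": [0, 0, 0]}, {"xyz": [0, 0, 0], "dr": [0, 0, 0]}, {"xyz": [0, 0, -20], "dr": [0, 0, 0]}, {"xyz": [0, 0, -60], "dr": [0, 0, 0]}, {"xyz": [0, 0, -100], "dr": [0, 0, 0]}, {"xyz": [0, 0, -100], "dr": [0, 0, 0]}, {"xyz": [0, 0, -100], "dr": [0, 0, 0]}, {"xyz": [0, 0, -100], "dr": [0, 0, 0]}]' --jaw 55

```text
clock: 45.45
tool_pos: [547.6, 272.3, 122.9]
tool_rot: [1.0, 0.003, -0.001, 0.0]
ft_force: [-0.2, -0.3, -0.1]
gripper_width: 0.548
```

```bash
python3 - <<'E'
from h import *
st(); level('W'); snap('side','s5'); im=cv2.imread('pics/s5.png')[130:250,140:400]; cv2.imwrite('pics/s5c.png',cv2.resize(im,None,fx=3,fy=3))
E
```

```text
t 45.5 tip [547.5 272.3 108.9] yaw -1.565 z [-0.001 -0.001 -1.   ] F [-0.2 -0.3 -0.1] w 48.2 q [-1.16  0.87  0.95  1.77 -0.85  0.98 -1.42]
level
{"xyz": [-105.2, 263.9, 9.2], "dr": [0.001, 0.001, 0.151]}
{"xyz": [-105.2, 263.9, 67.2], "dr": [0.001, 0.001, 0.151]}
{"xyz": [-105.1, 263.9, 84.9], "dr": [0.001, 0.001, 0.151]}
```

Emit:
arm_command --motion '[{"xyz": [-16, 40, 0], "dr": [0, 0, 0.02]}, {"xyz": [-32, 80, 0], "dr": [0, 0, 0.05]}, {"xyz": [-48, 120, 0], "dr": [0, 0, 0.07]}, {"xyz": [-64, 160, 0], "dr": [0, 0, 0.1]}, {"xyz": [-80, 200, 0], "dr": [0, 0, 0.12]}, {"xyz": [-96, 240, 0], "dr": [0, 0, 0.151]}, {"xyz": [-105, 264, 10], "dr": [0, 0, 0.151]}, {"xyz": [-105, 264, 30], "dr": [0, 0, 0.151]}, {"xyz": [-105, 264, 53], "dr": [0, 0, 0.151]}, {"xyz": [-105, 264, 53], "dr": [0, 0, 0.151]}, {"xyz": [-105, 264, 53], "dr": [0, 0, 0.151]}, {"xyz": [-105, 264, 53], "dr": [0, 0, 0.151]}]' --jaw 0

```text
clock: 46.7
tool_pos: [445.0, 7.6, 71.1]
tool_rot: [0.997, -0.073, 0.0, 0.0]
ft_force: [0.6, 0.5, 0.0]
gripper_width: 0.007
```

```bash
python3 - <<'E'
from h import *
st(); level('W')
E
```

```text
t 46.7 tip [445.    7.6  57.1] yaw -1.716 z [ 0.001 -0.001 -1.   ] F [0.6 0.5 0. ] w 0.6 q [-0.8   0.73  0.88  2.21 -0.98  0.67 -0.91]
level
{"xyz": [-1.2, -0.0, -42.9], "dr": [0.001, -0.001, -0.0]}
{"xyz": [-1.2, -0.1, 15.1], "dr": [0.001, -0.001, -0.0]}
{"xyz": [-1.2, -0.1, 32.8], "dr": [0.001, -0.001, -0.0]}
```

Emit:
arm_command --motion '[{"xyz": [-1.2, 0, 12], "dr": [0, 0, 0]}, {"xyz": [-1.2, 0, 17], "dr": [0, 0, 0]}, {"xyz": [-1.2, 0, 22], "dr": [0, 0, 0]}, {"xyz": [-1.2, 0, 27], "dr": [0, 0, 0]}, {"xyz": [-1.2, 0, 31], "dr": [0, 0, 0]}, {"xyz": [-1.2, 0, 33.2], "dr": [0, 0, 0]}, {"xyz": [-1.2, 0, 33.6], "dr": [0, 0, 0]}, {"xyz": [-1.2, 0, 33.6], "dr": [0, 0, 0]}]'

```text
clock: 47.5
tool_pos: [444.1, 7.8, 38.0]
tool_rot: [0.997, -0.073, 0.001, -0.001]
ft_force: [-3.5, 3.0, 21.2]
gripper_width: 0.006
```

```bash
python3 - <<'E'
from h import *
st(); rows([([546.7,-7.2,130],down(-.93))])
E
```

```text
t 47.5 tip [444.1   7.8  24. ] yaw -1.717 z [ 0.001  0.001 -1.   ] F [-3.5  3.  21.2] w 0.6 q [-0.74  0.78  0.79  2.22 -1.07  0.61 -0.84]
{"xyz": [103.9, -0.2, -105.9], "dr": [-0.001, -0.002, -0.787]}
```

Emit:
arm_command --motion '[{"xyz": [0, 0, -45], "dr": [0, 0, 0]}, {"xyz": [20, 0, -90], "dr": [0, 0, -0.1]}, {"xyz": [60, 0, -106], "dr": [0, 0, -0.25]}, {"xyz": [103.9, 0, -106], "dr": [0, 0, -0.787]}, {"xyz": [103.9, 0, -106], "dr": [0, 0, -0.787]}, {"xyz": [103.9, 0, -106], "dr": [0, 0, -0.787]}, {"xyz": [103.9, 0, -106], "dr": [0, 0, -0.787]}, {"xyz": [103.9, 0, -106], "dr": [0, 0, -0.787]}, {"xyz": [103.9, 0, -106], "dr": [0, 0, -0.787]}, {"xyz": [103.9, 0, -106], "dr": [0, 0, -0.787]}, {"xyz": [103.9, 0, -106], "dr": [0, 0, -0.787]}]' --jaw 45

```text
clock: 48.6
tool_pos: [546.2, -7.2, 142.9]
tool_rot: [0.949, 0.315, -0.0, 0.0]
ft_force: [0.6, -0.3, 1.1]
gripper_width: 0.453
```

```bash
python3 - <<'E'
from h import *
st(); snap('wrist','f1'); s,a=snap('scene','f1s'); s,b=snap('side','f1d'); rows([([546.9,-7.1,52],down(-.93))])
o=np.zeros((600,800,3),np.uint8);o[:600,:480]=cv2.resize(a[150:450,200:560],None,fx=4/3,fy=2)[:600];
o[:600]=0; x=cv2.resize(a[170:440,220:560],(480,381)); o[:381,:480]=x
y=cv2.resize(b[130:320,160:410],(320,243)); o[:243,480:]=y
w=cv2.imread('pics/f1.png'); o[390:600,:]=0; o[245:485,480:]=cv2.resize(w,(320,240)); cv2.imwrite('pics/f1c.png',o)
E
```

```text
t 48.6 tip [546.2  -7.2 128.9] yaw -0.93 z [-0.    -0.001 -1.   ] F [ 0.6 -0.3  1.1] w 39.8 q [-0.66  0.66  0.82  1.93 -0.64  0.83 -0.43]
{"xyz": [0.6, 0.3, 76.9], "dr": [0.001, 0.001, 0.0]}
```

View pics/f1c.png

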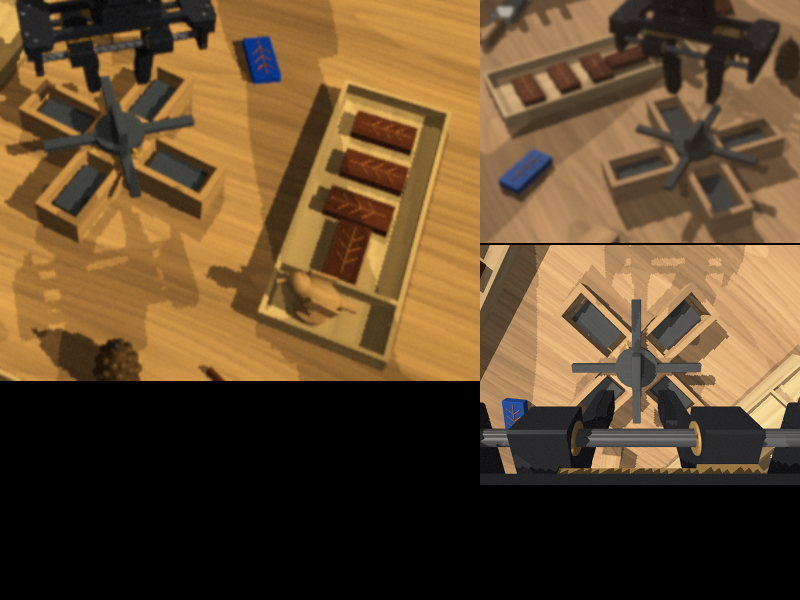

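Emit:
arm_command --motion '[{"xyz": [0.6, 0.3, 40], "dr": [0, 0, 0]}, {"xyz": [0.6, 0.3, 65], "dr": [0, 0, 0]}, {"xyz": [0.6, 0.3, 76.5], "dr": [0, 0, 0]}, {"xyz": [0.6, 0.3, 76.5], "dr": [0, 0, 0]}, {"xyz": [0.6, 0.3, 76.5], "dr": [0, 0, 0]}]'

```text
clock: 49.25
tool_pos: [547.5, -7.5, 67.3]
tool_rot: [0.949, 0.315, 0.0, 0.001]
ft_force: [-0.1, -0.3, 0.5]
gripper_width: 0.448
```

Emit:
arm_command --motion '[{"xyz": [0, 0, 0], "dr": [0, 0, 0]}, {"xyz": [0, 0, 0], "dr": [0, 0, 0]}, {"xyz": [0, 0, 0], "dr": [0, 0, 0]}, {"xyz": [0, 0, 0], "dr": [0, 0, 0]}, {"xyz": [0, 0, 0], "dr": [0, 0, 0]}, {"xyz": [0, 0, 0], "dr": [0, 0, 0]}, {"xyz": [0, 0, 0], "dr": [0, 0, 0]}]' --jaw 0 --grip_force 30

```text
clock: 49.95
tool_pos: [547.3, -7.1, 66.9]
tool_rot: [0.949, 0.315, 0.0, 0.0]
ft_force: [-2.1, 0.2, 5.7]
gripper_width: 0.133
```

Emit:
arm_command --motion '[{"xyz": [0, 0, 0], "dr": [0, 0, 0.1]}, {"xyz": [0, 0, 0], "dr": [0, 0, 0.2]}, {"xyz": [0, 0, 0], "dr": [0, 0, 0.3]}, {"xyz": [0, 0, 0], "dr": [0, 0, 0.4]}, {"xyz": [0, 0, 0], "dr": [0, 0, 0.5]}, {"xyz": [0, 0, 0], "dr": [0, 0, 0.6]}, {"xyz": [0, 0, 0], "dr": [0, 0, 0.7]}, {"xyz": [0, 0, 0], "dr": [0, 0, 0.785]}, {"xyz": [0, 0, 0], "dr": [0, 0, 0.785]}, {"xyz": [0, 0, 0], "dr": [0, 0, 0.785]}, {"xyz": [0, 0, 0], "dr": [0, 0, 0.785]}]'

```text
clock: 51.05
tool_pos: [547.1, -6.5, 66.9]
tool_rot: [0.997, -0.072, 0.0, -0.0]
ft_force: [-1.8, 2.5, 7.5]
gripper_width: 0.132
```

```bash
python3 - <<'E'
from h import *
st()
im=cv2.imread('pics/f1s.png'); C=cam('scene')
b,g,r=[im[...,i].astype(int) for i in range(3)]
m=((r>1.5*g)&(r>40)&(r<190)).astype(np.uint8)*255; m[:,:440]=0; m[:230]=0;m[400:]=0
for c in cv2.findContours(m,cv2.RETR_EXTERNAL,cv2.CHAIN_APPROX_NONE)[0]:
    if cv2.contourArea(c)<150: continue
    W=np.array([onz(C,p[0],17)[:2] for p in c],np.float32); print(cv2.contourArea(c),np.round(cv2.minAreaRect(W)[0],1),np.round(cv2.minAreaRect(W)[1],1),cv2.minAreaRect(W)[2])
E
```

```text
t 51.0 tip [547.1  -6.5  52.9] yaw -1.714 z [ 0.     0.001 -1.   ] F [-1.8  2.5  7.5] w 11.6 q [-0.69  0.86  0.88  1.96 -0.94  0.8  -0.98]
1871.0 [556.4 267.5] [ 71.4 110.8] 88.73888397216797
767.0 [462.4 271.1] [72.6 41.5] 86.88894653320312
683.0 [401.1 268.3] [39.6 71. ] 0.6097211241722107
```

Emit:
arm_command --motion '[{"xyz": [0, 0, 0], "dr": [0, 0, 0]}, {"xyz": [0, 0, 0], "dr": [0, 0, 0]}, {"xyz": [0, 0, 0], "dr": [0, 0, 0]}, {"xyz": [0, 0, -20], "dr": [0, 0, 0]}, {"xyz": [0, 0, -60], "dr": [0, 0, 0]}, {"xyz": [0, 0, -100], "dr": [0, 0, 0]}, {"xyz": [0, 0, -100], "dr": [0, 0, 0]}, {"xyz": [0, 0, -100], "dr": [0, 0, 0]}]' --jaw 45

```text
clock: 51.85
tool_pos: [547.2, -6.8, 166.7]
tool_rot: [0.997, -0.072, 0.001, -0.0]
ft_force: [-0.1, 0.1, -0.1]
gripper_width: 0.453
```

```bash
python3 - <<'E'
from h import *
st(); rows([([525,180,150],down(-0.3)),([540,185,150],down(0.))])
E
```

```text
t 51.9 tip [547.2  -6.8 152.7] yaw -1.714 z [ 0.001 -0.    -1.   ] F [-0.1  0.1 -0.1] w 39.8 q [-0.8   0.73  1.04  1.92 -0.78  0.96 -1.09]
{"xyz": [-48.7, -181.7, 2.7], "dr": [0.001, -0.001, -1.414]}
{"xyz": [-34.5, -188.8, 2.7], "dr": [0.001, -0.001, -1.714]}
```

Emit:
arm_command --motion '[{"xyz": [-5, -40, 0], "dr": [0, 0, -0.14]}, {"xyz": [-10, -80, 0], "dr": [0, 0, -0.28]}, {"xyz": [-15, -120, 0], "dr": [0, 0, -0.42]}, {"xyz": [-20, -150, 0], "dr": [0, 0, -0.56]}, {"xyz": [-25, -180, 0], "dr": [0, 0, -0.7]}, {"xyz": [-28, -220, 10], "dr": [0, 0, -0.85]}, {"xyz": [-28, -235, 20], "dr": [0, 0, -1.0]}, {"xyz": [-28, -235, 30], "dr": [0, 0, -1.714]}, {"xyz": [-28, -235, 35], "dr": [0, 0, -1.714]}, {"xyz": [-28, -235, 35], "dr": [0, 0, -1.714]}, {"xyz": [-28, -235, 35], "dr": [0, 0, -1.714]}, {"xyz": [-28, -235, 35], "dr": [0, 0, -1.714]}, {"xyz": [-28, -235, 35], "dr": [0, 0, -1.714]}, {"xyz": [-28, -235, 35], "dr": [0, 0, -1.714]}, {"xyz": [-28, -235, 35], "dr": [0, 0, -1.714]}, {"xyz": [-28, -235, 35], "dr": [0, 0, -1.714]}]'

```text
clock: 53.45
tool_pos: [552.6, 229.5, 130.9]
tool_rot: [0.708, 0.707, -0.001, 0.0]
ft_force: [-0.3, 0.7, 0.8]
gripper_width: 0.45
```

```bash
python3 - <<'E'
from h import *
st(); s,w=snap('wrist','f2'); s2,a=snap('scene','f2s'); snap('side','f2d'); C=cam('wrist',s)
o=np.zeros((600,800,3),np.uint8); o[:360,:640]=w[:360]
o[360:600,:400]=cv2.resize(a[215:310,220:380],(400,240))
b=cv2.imread('pics/f2d.png'); o[360:600,400:800]=cv2.resize(b[190:310,240:440],(400,240)); cv2.imwrite('pics/f2c.png',o)
E
```

```text
t 53.5 tip [552.6 229.5 116.9] yaw -0.002 z [-0.    -0.001 -1.   ] F [-0.3  0.7  0.8] w 39.6 q [-0.88  0.68  0.58  1.79 -0.49  0.82 -0.06]
```

View pics/f2c.png

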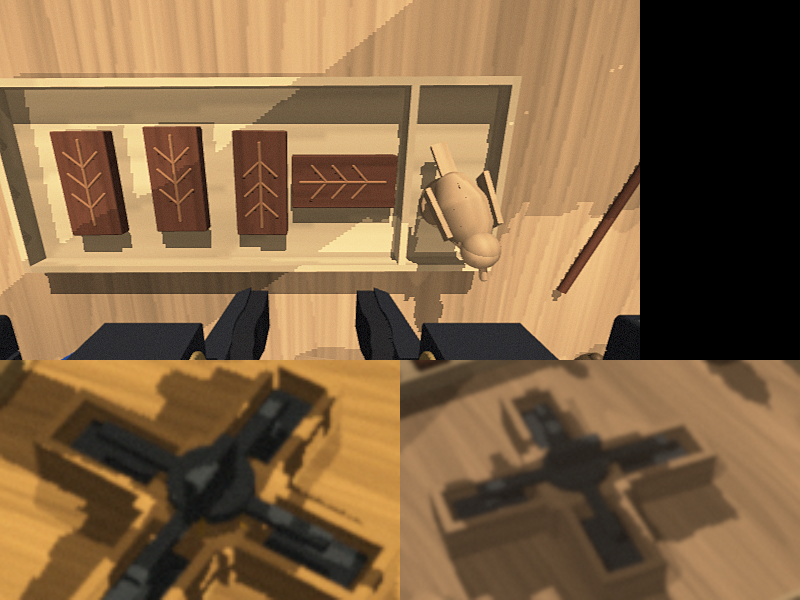

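The last picture shows four plaques lying flat with clear gaps (the last two at columns 287 and 292). The cuckoo stands in its end bay, and the collar lugs lie along the arms over level, empty pockets.

```bash
python3 -c "
from h import *
st(); bot.job_done()"
```

```text
t 53.6 tip [552.8 229.6 117.2] yaw -0.001 z [-0.    -0.001 -1.   ] F [0.  0.6 0. ] w 39.8 q [-0.88  0.68  0.58  1.79 -0.49  0.82 -0.06]
the job is handed in; nothing more can be done
```

The job was handed in at 53.6 s of the 208 s allowed. I turned the collar to free and tipped up all four plaques. I laid them in the long bay of the cuckoo's tray, pressed each rocking floor level and turned the collar back to locked.

**Last checks:**
- **Plaques:** the final picture shows all four flat, carved face up and apart. The smallest gap, between the last two, is only a few millimetres.
- **Rocking floors:** I pressed each down to a tip height of about 24 mm, where the force rose to 12–21 N. The description puts a level floor's top at 24 mm.
- **Collar:** when let go, the wing stood at −0.143 rad against a measured nest yaw of −0.145 rad. I judged this from the gripper's angle and the lugs lying along the arms, not from the nib and pin themselves.
- **Cuckoo and pinecone:** the cuckoo stands in its end bay. The arm never went near the pinecone's tray, but the last picture doesn't show it.

**What failed or disagreed:**
- **Full-tilt grip:** the full-tilt grip on the +x arm was out of the arm's reach, so I gripped that plaque at 0.2 rad and levelled it while placing it.
- **Scene measurement:** a rough measurement from the scene camera made the last two plaques appear to overlap by about 2 mm. The closer wrist picture showed a gap between them.
- **Collar at the start:** the collar was about 0.1 rad off its locked mark to begin with.

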